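Sort the spring bag clips by stiffness

TASK

Some of the four spring bag clips on the worktop have gone weak, though all look alike. Pick each clip up by squeezing its two handles so that its jaws open, feel how stiff its spring is, keep it squeezed while you carry it, and lay it down flat on the floor of a tray and let go: firm clips in the larger tray, weak ones in the smaller tray, none lying on the rim or on another clip. Leave the peeler among them where it is.

Things in the scene. Friction and masses are not known exactly. Their poses are not given: they have to be found in the camera images.
- clip_1_grip (a point): one of 4 like-looking wooden spring clips (big clothes pegs, 86 mm long, 26 thick, flat on their sides, hinge axis vertical), some firm, some weak. Point: midway between the handles, 13 mm above the underside. x runs to the jaws (hinge at +36 mm, jaw tips +70, handle ends -14), y: squeezing direction. Handles at rest 34 mm wide here over their outsides, 37 at the ends, splayed 9 deg each
- clip_1_lever (a joint): squeeze of this clip, rad: 0 jaws shut, 0.5 handles together (about 15 mm wide). Flat pads at the grip point: a firm clip starts to give at about 7 N, stands near 0.17 rad (27 mm) at 20 N and 0.36 (19 mm) at 45 N; a weak one starts to give at about 2 N, takes about 4 N at 24 mm and is fully together by 10 N
- clip_2_grip (a point): one of 4 like-looking wooden spring clips (big clothes pegs, 86 mm long, 26 thick, flat on their sides, hinge axis vertical), some firm, some weak. Point: midway between the handles, 13 mm above the underside. x runs to the jaws (hinge at +36 mm, jaw tips +70, handle ends -14), y: squeezing direction. Handles at rest 34 mm wide here over their outsides, 37 at the ends, splayed 9 deg each
- clip_2_lever (a joint): squeeze of this clip, rad: 0 jaws shut, 0.5 handles together (about 15 mm wide). Flat pads at the grip point: a firm clip starts to give at about 7 N, stands near 0.17 rad (27 mm) at 20 N and 0.36 (19 mm) at 45 N; a weak one starts to give at about 2 N, takes about 4 N at 24 mm and is fully together by 10 N
- clip_3_grip (a point): one of 4 like-looking wooden spring clips (big clothes pegs, 86 mm long, 26 thick, flat on their sides, hinge axis vertical), some firm, some weak. Point: midway between the handles, 13 mm above the underside. x runs to the jaws (hinge at +36 mm, jaw tips +70, handle ends -14), y: squeezing direction. Handles at rest 34 mm wide here over their outsides, 37 at the ends, splayed 9 deg each
- clip_3_lever (a joint): squeeze of this clip, rad: 0 jaws shut, 0.5 handles together (about 15 mm wide). Flat pads at the grip point: a firm clip starts to give at about 7 N, stands near 0.17 rad (27 mm) at 20 N and 0.36 (19 mm) at 45 N; a weak one starts to give at about 2 N, takes about 4 N at 24 mm and is fully together by 10 N
- clip_4_grip (a point): one of 4 like-looking wooden spring clips (big clothes pegs, 86 mm long, 26 thick, flat on their sides, hinge axis vertical), some firm, some weak. Point: midway between the handles, 13 mm above the underside. x runs to the jaws (hinge at +36 mm, jaw tips +70, handle ends -14), y: squeezing direction. Handles at rest 34 mm wide here over their outsides, 37 at the ends, splayed 9 deg each
- clip_4_lever (a joint): squeeze of this clip, rad: 0 jaws shut, 0.5 handles together (about 15 mm wide). Flat pads at the grip point: a firm clip starts to give at about 7 N, stands near 0.17 rad (27 mm) at 20 N and 0.36 (19 mm) at 45 N; a weak one starts to give at about 2 N, takes about 4 N at 24 mm and is fully together by 10 N
- large_tray: fixed shallow dark steel tray, the larger of the two, 130 x 196 mm outside, 114 x 180 mm inside (x by y of its frame), floor 3 mm above the worktop, rim 10 mm above the worktop. Origin at the centre of its underside; x points roughly away from the robot. Room for two clips side by side along x. For the firm clips
- small_tray: fixed shallow dark steel tray, the smaller of the two, 130 x 146 mm outside, 114 x 130 mm inside (x by y of its frame), floor 3 mm above the worktop, rim 10 mm above the worktop. Origin at the centre of its underside; x points roughly away from the robot. Room for two clips side by side along x. For the weak clips
- peeler: a peeler, 170 x 25 x 18 mm, lying loose among the clips, long axis along its x; origin at the centre of its underside. To be left alone

How it is judged:
On the way, in this order (a step that is already met when the one before it is completed fails the run):
1. a clip is lifted clear of the worktop with its handles squeezed (((height (world z) of clip_1_grip above 0.04 m and value of joint clip_1_lever above 0.04 rad) or (height (world z) of clip_2_grip above 0.04 m and value of joint clip_2_lever above 0.04 rad) or (height (world z) of clip_3_grip above 0.04 m and value of joint clip_3_lever above 0.04 rad) or (height (world z) of clip_4_grip above 0.04 m and value of joint clip_4_lever above 0.04 rad))), for 0.1 s.
2. one clip lies flat and let go in the tray where it belongs (((x of clip_1_grip in the frame of large_tray between -0.057 and 0.057 m and y of clip_1_grip in the frame of large_tray between -0.09 and 0.09 m and z of clip_1_grip in the frame of large_tray below 0.021 m and angle between the z axis of clip_1_grip and the z axis of large_tray, either way round below 0.06 rad and value of joint clip_1_lever below 0.04 rad) or (x of clip_2_grip in the frame of small_tray between -0.057 and 0.057 m and y of clip_2_grip in the frame of small_tray between -0.065 and 0.065 m and z of clip_2_grip in the frame of small_tray below 0.021 m and angle between the z axis of clip_2_grip and the z axis of small_tray, either way round below 0.06 rad and value of joint clip_2_lever below 0.04 rad) or (x of clip_3_grip in the frame of small_tray between -0.057 and 0.057 m and y of clip_3_grip in the frame of small_tray between -0.065 and 0.065 m and z of clip_3_grip in the frame of small_tray below 0.021 m and angle between the z axis of clip_3_grip and the z axis of small_tray, either way round below 0.06 rad and value of joint clip_3_lever below 0.04 rad) or (x of clip_4_grip in the frame of large_tray between -0.057 and 0.057 m and y of clip_4_grip in the frame of large_tray between -0.09 and 0.09 m and z of clip_4_grip in the frame of large_tray below 0.021 m and angle between the z axis of clip_4_grip and the z axis of large_tray, either way round below 0.06 rad and value of joint clip_4_lever below 0.04 rad))), for 0.2 s.
3. two clips lie flat and let go in the trays where they belong ((((x of clip_1_grip in the frame of large_tray between -0.057 and 0.057 m and y of clip_1_grip in the frame of large_tray between -0.09 and 0.09 m and z of clip_1_grip in the frame of large_tray below 0.021 m and angle between the z axis of clip_1_grip and the z axis of large_tray, either way round below 0.06 rad and value of joint clip_1_lever below 0.04 rad) and (x of clip_2_grip in the frame of small_tray between -0.057 and 0.057 m and y of clip_2_grip in the frame of small_tray between -0.065 and 0.065 m and z of clip_2_grip in the frame of small_tray below 0.021 m and angle between the z axis of clip_2_grip and the z axis of small_tray, either way round below 0.06 rad and value of joint clip_2_lever below 0.04 rad)) or ((x of clip_1_grip in the frame of large_tray between -0.057 and 0.057 m and y of clip_1_grip in the frame of large_tray between -0.09 and 0.09 m and z of clip_1_grip in the frame of large_tray below 0.021 m and angle between the z axis of clip_1_grip and the z axis of large_tray, either way round below 0.06 rad and value of joint clip_1_lever below 0.04 rad) and (x of clip_3_grip in the frame of small_tray between -0.057 and 0.057 m and y of clip_3_grip in the frame of small_tray between -0.065 and 0.065 m and z of clip_3_grip in the frame of small_tray below 0.021 m and angle between the z axis of clip_3_grip and the z axis of small_tray, either way round below 0.06 rad and value of joint clip_3_lever below 0.04 rad)) or ((x of clip_1_grip in the frame of large_tray between -0.057 and 0.057 m and y of clip_1_grip in the frame of large_tray between -0.09 and 0.09 m and z of clip_1_grip in the frame of large_tray below 0.021 m and angle between the z axis of clip_1_grip and the z axis of large_tray, either way round below 0.06 rad and value of joint clip_1_lever below 0.04 rad) and (x of clip_4_grip in the frame of large_tray between -0.057 and 0.057 m and y of clip_4_grip in the frame of large_tray between -0.09 and 0.09 m and z of clip_4_grip in the frame of large_tray below 0.021 m and angle between the z axis of clip_4_grip and the z axis of large_tray, either way round below 0.06 rad and value of joint clip_4_lever below 0.04 rad)) or ((x of clip_2_grip in the frame of small_tray between -0.057 and 0.057 m and y of clip_2_grip in the frame of small_tray between -0.065 and 0.065 m and z of clip_2_grip in the frame of small_tray below 0.021 m and angle between the z axis of clip_2_grip and the z axis of small_tray, either way round below 0.06 rad and value of joint clip_2_lever below 0.04 rad) and (x of clip_3_grip in the frame of small_tray between -0.057 and 0.057 m and y of clip_3_grip in the frame of small_tray between -0.065 and 0.065 m and z of clip_3_grip in the frame of small_tray below 0.021 m and angle between the z axis of clip_3_grip and the z axis of small_tray, either way round below 0.06 rad and value of joint clip_3_lever below 0.04 rad)) or ((x of clip_2_grip in the frame of small_tray between -0.057 and 0.057 m and y of clip_2_grip in the frame of small_tray between -0.065 and 0.065 m and z of clip_2_grip in the frame of small_tray below 0.021 m and angle between the z axis of clip_2_grip and the z axis of small_tray, either way round below 0.06 rad and value of joint clip_2_lever below 0.04 rad) and (x of clip_4_grip in the frame of large_tray between -0.057 and 0.057 m and y of clip_4_grip in the frame of large_tray between -0.09 and 0.09 m and z of clip_4_grip in the frame of large_tray below 0.021 m and angle between the z axis of clip_4_grip and the z axis of large_tray, either way round below 0.06 rad and value of joint clip_4_lever below 0.04 rad)) or ((x of clip_3_grip in the frame of small_tray between -0.057 and 0.057 m and y of clip_3_grip in the frame of small_tray between -0.065 and 0.065 m and z of clip_3_grip in the frame of small_tray below 0.021 m and angle between the z axis of clip_3_grip and the z axis of small_tray, either way round below 0.06 rad and value of joint clip_3_lever below 0.04 rad) and (x of clip_4_grip in the frame of large_tray between -0.057 and 0.057 m and y of clip_4_grip in the frame of large_tray between -0.09 and 0.09 m and z of clip_4_grip in the frame of large_tray below 0.021 m and angle between the z axis of clip_4_grip and the z axis of large_tray, either way round below 0.06 rad and value of joint clip_4_lever below 0.04 rad)))), for 0.2 s.
4. three clips lie flat and let go in the trays where they belong ((((x of clip_1_grip in the frame of large_tray between -0.057 and 0.057 m and y of clip_1_grip in the frame of large_tray between -0.09 and 0.09 m and z of clip_1_grip in the frame of large_tray below 0.021 m and angle between the z axis of clip_1_grip and the z axis of large_tray, either way round below 0.06 rad and value of joint clip_1_lever below 0.04 rad) and (x of clip_2_grip in the frame of small_tray between -0.057 and 0.057 m and y of clip_2_grip in the frame of small_tray between -0.065 and 0.065 m and z of clip_2_grip in the frame of small_tray below 0.021 m and angle between the z axis of clip_2_grip and the z axis of small_tray, either way round below 0.06 rad and value of joint clip_2_lever below 0.04 rad) and (x of clip_3_grip in the frame of small_tray between -0.057 and 0.057 m and y of clip_3_grip in the frame of small_tray between -0.065 and 0.065 m and z of clip_3_grip in the frame of small_tray below 0.021 m and angle between the z axis of clip_3_grip and the z axis of small_tray, either way round below 0.06 rad and value of joint clip_3_lever below 0.04 rad)) or ((x of clip_1_grip in the frame of large_tray between -0.057 and 0.057 m and y of clip_1_grip in the frame of large_tray between -0.09 and 0.09 m and z of clip_1_grip in the frame of large_tray below 0.021 m and angle between the z axis of clip_1_grip and the z axis of large_tray, either way round below 0.06 rad and value of joint clip_1_lever below 0.04 rad) and (x of clip_2_grip in the frame of small_tray between -0.057 and 0.057 m and y of clip_2_grip in the frame of small_tray between -0.065 and 0.065 m and z of clip_2_grip in the frame of small_tray below 0.021 m and angle between the z axis of clip_2_grip and the z axis of small_tray, either way round below 0.06 rad and value of joint clip_2_lever below 0.04 rad) and (x of clip_4_grip in the frame of large_tray between -0.057 and 0.057 m and y of clip_4_grip in the frame of large_tray between -0.09 and 0.09 m and z of clip_4_grip in the frame of large_tray below 0.021 m and angle between the z axis of clip_4_grip and the z axis of large_tray, either way round below 0.06 rad and value of joint clip_4_lever below 0.04 rad)) or ((x of clip_1_grip in the frame of large_tray between -0.057 and 0.057 m and y of clip_1_grip in the frame of large_tray between -0.09 and 0.09 m and z of clip_1_grip in the frame of large_tray below 0.021 m and angle between the z axis of clip_1_grip and the z axis of large_tray, either way round below 0.06 rad and value of joint clip_1_lever below 0.04 rad) and (x of clip_3_grip in the frame of small_tray between -0.057 and 0.057 m and y of clip_3_grip in the frame of small_tray between -0.065 and 0.065 m and z of clip_3_grip in the frame of small_tray below 0.021 m and angle between the z axis of clip_3_grip and the z axis of small_tray, either way round below 0.06 rad and value of joint clip_3_lever below 0.04 rad) and (x of clip_4_grip in the frame of large_tray between -0.057 and 0.057 m and y of clip_4_grip in the frame of large_tray between -0.09 and 0.09 m and z of clip_4_grip in the frame of large_tray below 0.021 m and angle between the z axis of clip_4_grip and the z axis of large_tray, either way round below 0.06 rad and value of joint clip_4_lever below 0.04 rad)) or ((x of clip_2_grip in the frame of small_tray between -0.057 and 0.057 m and y of clip_2_grip in the frame of small_tray between -0.065 and 0.065 m and z of clip_2_grip in the frame of small_tray below 0.021 m and angle between the z axis of clip_2_grip and the z axis of small_tray, either way round below 0.06 rad and value of joint clip_2_lever below 0.04 rad) and (x of clip_3_grip in the frame of small_tray between -0.057 and 0.057 m and y of clip_3_grip in the frame of small_tray between -0.065 and 0.065 m and z of clip_3_grip in the frame of small_tray below 0.021 m and angle between the z axis of clip_3_grip and the z axis of small_tray, either way round below 0.06 rad and value of joint clip_3_lever below 0.04 rad) and (x of clip_4_grip in the frame of large_tray between -0.057 and 0.057 m and y of clip_4_grip in the frame of large_tray between -0.09 and 0.09 m and z of clip_4_grip in the frame of large_tray below 0.021 m and angle between the z axis of clip_4_grip and the z axis of large_tray, either way round below 0.06 rad and value of joint clip_4_lever below 0.04 rad)))), for 0.2 s.
At the end, for the whole second after the job is handed in: Every firm clip lies flat (within 3.4 degrees) on the floor of the larger tray, every weak one on that of the smaller tray, grip point inside the rim and under 21 mm above the tray's underside, let go with jaws shut (under 0.04 rad); the peeler is within 30 mm of where it was (x of clip_1_grip in the frame of large_tray between -0.057 and 0.057 m and y of clip_1_grip in the frame of large_tray between -0.09 and 0.09 m and z of each of clip_1_grip, clip_4_grip in the frame of large_tray below 0.021 m and angle between the z axis of each of clip_1_grip, clip_4_grip and the z axis of large_tray, either way round below 0.06 rad and value of joint each of clip_1_lever, clip_2_lever, clip_3_lever, clip_4_lever below 0.04 rad and x of clip_2_grip in the frame of small_tray between -0.057 and 0.057 m and y of clip_2_grip in the frame of small_tray between -0.065 and 0.065 m and z of each of clip_2_grip, clip_3_grip in the frame of small_tray below 0.021 m and angle between the z axis of each of clip_2_grip, clip_3_grip and the z axis of small_tray, either way round below 0.06 rad and x of clip_3_grip in the frame of small_tray between -0.057 and 0.057 m and y of clip_3_grip in the frame of small_tray between -0.065 and 0.065 m and x of clip_4_grip in the frame of large_tray between -0.057 and 0.057 m and y of clip_4_grip in the frame of large_tray between -0.09 and 0.09 m and distance of peeler from where it was at the start of the episode below 0.03 m); the robot touches nothing.
It fails at once if a clip is off the worktop (grip point above 45 mm) without being squeezed (less than 0.02 rad): tossed, or carried by some other part ((height (world z) of clip_1_grip above 0.045 m and value of joint clip_1_lever below 0.02 rad) or (height (world z) of clip_2_grip above 0.045 m and value of joint clip_2_lever below 0.02 rad) or (height (world z) of clip_3_grip above 0.045 m and value of joint clip_3_lever below 0.02 rad) or (height (world z) of clip_4_grip above 0.045 m and value of joint clip_4_lever below 0.02 rad)).
It fails at once if the peeler is moved by more than 30 mm (distance of peeler from where it was at the start of the episode above 0.03 m).
It also fails if it takes over 72 s, if anything falls off the work surface, if the arm or the gripper's body presses on something with over 40 N, if the wrist force passes 120 N, or if a joint passes its speed limit or range.

ROBOT

A 6-joint arm with a two-finger parallel gripper is mounted at the origin on a cart in front of the work surface, level with it; the furniture and walls round the work are solid. World frame = base frame: x ahead of the robot, y to its left, z up, the work surface at z = 0. Lengths are in m, angles in rad, forces in N, time in s.
With the tool pointing down it reaches from about 0.325 to 0.925 m from the base axis. Payload 3.1 kg.
Tool frame: the origin (TCP) lies midway between the tips of the shut fingers; the grasp point (between the pads) lies 19 mm behind it (arm.grip_depth is the distance from the TCP to the grasp point, in m); z points along the fingers, y is the direction in which the jaws open and shut (so a half turn about z gives the same grasp; the last joint's range is limited). The gripper opens to 85 mm and grips with 20 to 120 N. Pads are 22 mm wide; open, the fingers measure 114 mm over their backs; the gripper's body (76 mm by 85 mm) begins 54 mm behind the grasp point. The pads swing forward as they close: fully open they stand 13 mm farther back than shut.
Start: joints at [-1.395, 0.217, 1.613, -0, 1.311, -0.112], TCP at [0.177, -0.599, 0.231] pointing down, gripper open.
Joint ranges: [-2.75, 2.75], [-0.78, 2.1], [0.31, 2.55], [-1.13, 4.27], [0.13, 2.63], [-2.58, 2.58]. Speed limits (rad/s): [2.79, 2.79, 3.14, 3.14, 3.14, 3.14].

INTERFACE

Orientations are given as a 3x3 rotation matrix whose columns are the frame's x, y, z axes.
In Python, from plant import arm gives the robot as it stands. The module is installed in compiled form; this text tells all that it offers.
- The arm moves only by the tool move_arm, never from a script. Its argument "commands" is a list of rows, each a list of 6 numbers: the shift along the tool's x, y, z in m, then the turn, a rotation vector about the tool's x, y, z in rad. In form: [[dx, dy, dz, rx, ry, rz], ...]. A call has 1 to 5 rows; each row shifts and turns the commanded pose from where the row before left it, along the tool's axes as they then stand; what a row does not reach is not made up. A row lasts 1/8 s, in which the tool goes at most 62.5 mm and 10.7 degrees, less where a joint would pass 70% of its speed; a pose out of reach is approached as far as the arm can. A call with a gripper value outside its range is refused whole. "hand" is the opening, from -1 (shut) to 1 (fully open), so that 0 is half open, set as the call begins (left out, the last holds). The fingers move at their own pace and stop on an object; "newtons" is the grip in N (left out, the last holds). Time passes only in rows, so rows that do not move let the fingers close. It gives the time, the measured TCP pose, the force and the opening at its end, in the units of the state.
- arm.read_state(): the state, without advancing time (a new reading comes with each control period).
- arm.camera(name): name is "side" or "top"; returns a dict with "img" (384x512x3 uint8, red, green, blue), "fx", "fy", "cx", "cy" (pixels), "origin" and "orientation" of the camera in the world. Camera axes: x right, y down, z forward; pixel columns grow to the right and rows downward; lengths in m; the calibration is good to about 2 mm. A picture is of the moment at which its call begins. There is no depth.
- arm.finish_job(): hands the job in, once; it reports no verdict.
The state is a dict: "time": time; "joint_positions": joint angles; "qvel": joint speeds; "tau": joint torques, N m; "tcp_pos": TCP position; "eef_rot": TCP orientation; "force": force on the tool from outside, world axes, zero at the start; "moment": the same for the moment, N m; "gripper_width": finger opening in m.
Only numpy, scipy, OpenCV 4.12 (cv2) and the standard library are available. Lean on these libraries where they do the work, as an engineer would, in place of code of your own. Each camera call takes 0.05 s, during which the arm holds its last target.

## Working session

There is one attempt and no reset: what is moved stays moved. The work goes in short steps, Python scripts to look and compute and a tool call to move; the robot and the scene stay as the last step left them, time stands still between calls to the robot, and variables do not carry over. Pictures are saved under pics/ and viewed, and the job is handed in when it is done.

Besides the shell and the picture viewer there is one more tool, called as a command line: name --pt "numbers of a row" for each row, then --argument value for the rest. move_arm: Moves the arm, as the interface text tells. Its arguments: {"type":"object","properties":{"commands":{"type":"array"},"hand":{"type":"number"},"newtons":{"type":"number"}},"required":["commands"]}

```bash
mkdir -p pics; python3 - <<'E'
from plant import arm
import cv2,json,numpy as np
s=arm.read_state(); print({k:np.round(v,3).tolist() for k,v in s.items()}, arm.grip_depth)
for n in("side","top"):
    c=arm.camera(n); cv2.imwrite(f"pics/{n}0.png",c["img"][:,:,::-1]); 
    print(n,c["fx"],c["fy"],c["cx"],c["cy"],np.round(c["origin"],4).tolist(),np.round(c["orientation"],4).tolist())
E
```

```text
{'time': 0.0, 'joint_positions': [-1.395, 0.218, 1.615, 0.0, 1.311, -0.112], 'qvel': [-0.001, 0.001, 0.0, 0.002, -0.002, -0.001], 'tau': [-0.001, -39.685, -30.385, -0.0, 0.01, 0.0], 'tcp_pos': [0.177, -0.598, 0.23], 'eef_rot': [[0.959, 0.284, -0.0], [0.284, -0.959, 0.002], [0.0, -0.002, -1.0]], 'force': [0.012, -0.381, -0.242], 'moment': [-0.058, -0.041, 0.053], 'gripper_width': 0.086} 0.0187
side 365.8845768525964 365.8845768525964 262.2640871524966 188.74929832024722 [0.4763, 0.7867, 0.6567] [[-0.9999, -0.0016, 0.0167], [-0.0143, 0.6053, -0.7959], [-0.0089, -0.796, -0.6053]]
top 455.2833140421796 455.2833140421796 262.2489425916841 194.70159788059686 [0.3854, -0.0654, 1.4474] [[0.0243, -0.9974, 0.0674], [-0.9997, -0.024, 0.0054], [-0.0038, -0.0675, -0.9977]]
```

```bash
python3 - <<'E'
import cv2
for n in("side","top"):
    i=cv2.imread(f"pics/{n}0.png"); cv2.imwrite(f"pics/{n}0b.png",cv2.resize(i,(800,600),interpolation=cv2.INTER_CUBIC))
E
```

```text
(no output)
```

View pics/top0.png

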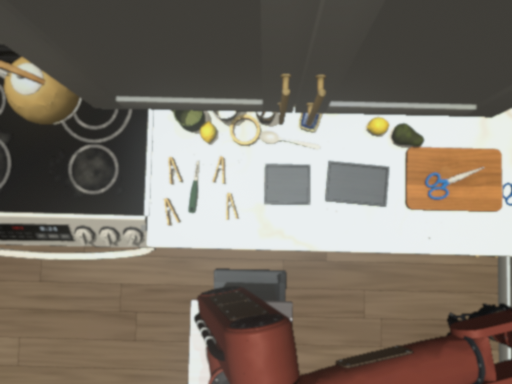

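View pics/side0.png

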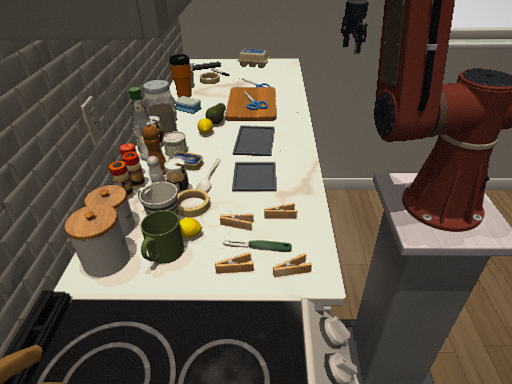

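```bash
python3 - <<'E'
import cv2
i=cv2.imread("pics/top0.png")[145:235,155:255]; cv2.imwrite("pics/topc.png",cv2.resize(i,None,fx=6,fy=6,interpolation=cv2.INTER_CUBIC))
i=cv2.imread("pics/top0.png")[145:225,250:400]; cv2.imwrite("pics/topt.png",cv2.resize(i,None,fx=5,fy=5,interpolation=cv2.INTER_CUBIC))
i=cv2.imread("pics/side0.png")[195:285,205:325]; cv2.imwrite("pics/sidec.png",cv2.resize(i,None,fx=6,fy=6,interpolation=cv2.INTER_CUBIC))
i=cv2.imread("pics/side0.png")[115:200,210:300]; cv2.imwrite("pics/sidet.png",cv2.resize(i,None,fx=6,fy=6,interpolation=cv2.INTER_CUBIC))
E
```

```text
(no output)
```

View pics/topc.png

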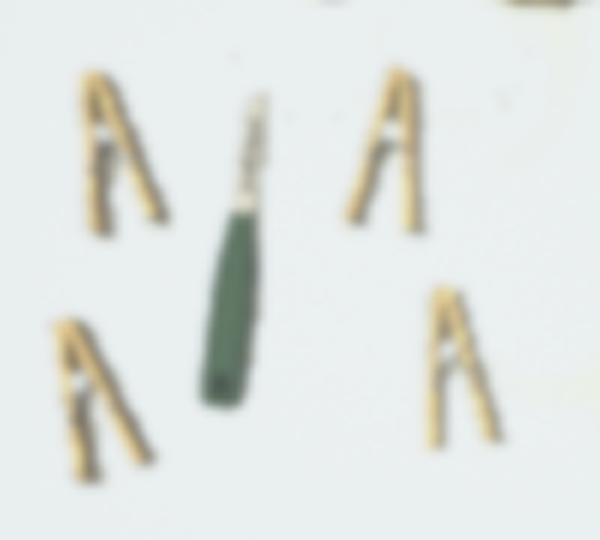

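View pics/sidec.png

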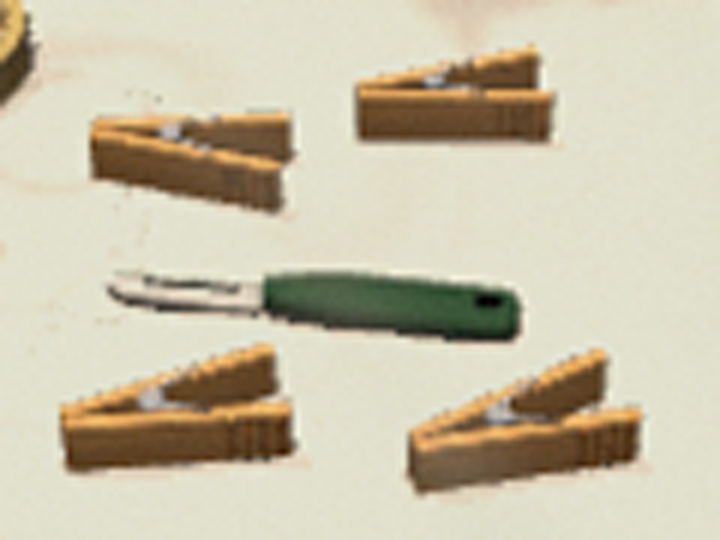

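View pics/topt.png

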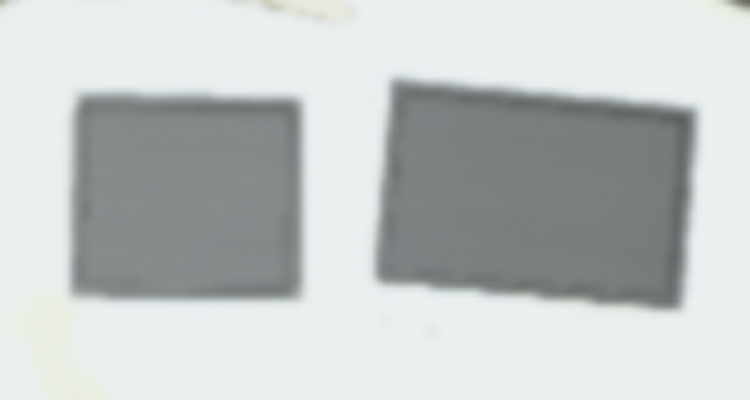

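View pics/sidet.png

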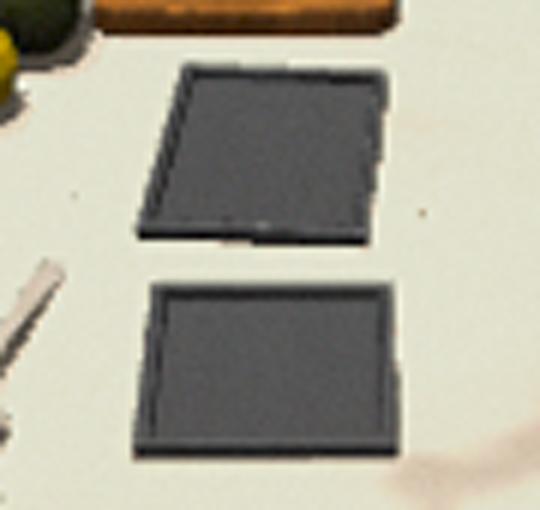

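```bash
cat > h.py <<'E'
import numpy as np
CAM={'side':(365.8846,262.264,188.749,np.array([0.4763,0.7867,0.6567]),np.array([[-0.9999,-0.0016,0.0167],[-0.0143,0.6053,-0.7959],[-0.0089,-0.796,-0.6053]])),
'top':(455.2833,262.249,194.7016,np.array([0.3854,-0.0654,1.4474]),np.array([[0.0243,-0.9974,0.0674],[-0.9997,-0.024,0.0054],[-0.0038,-0.0675,-0.9977]]))}
def proj(n,p):
    f,cx,cy,o,R=CAM[n]; q=(np.atleast_2d(p)-o)@R; return np.c_[f*q[:,0]/q[:,2]+cx,f*q[:,1]/q[:,2]+cy]
def onz(n,uv,z):
    f,cx,cy,o,R=CAM[n]; d=R@np.array([(uv[0]-cx)/f,(uv[1]-cy)/f,1]); return o+d*(z-o[2])/d[2]
E
python3 - <<'E'
from h import *
from scipy.optimize import least_squares
def un(p,s,o): return (np.array(p)+.5)/s-.5+np.array(o)
L={'A':[[(95,73),(93,228),(157,217)],[(64,412),(290,404),(274,347)]],
'B':[[(68,320),(87,476),(147,460)],[(410,435),(638,411),(605,350)]],
'C':[[(400,70),(354,219),(413,230)],[(94,125),(282,168),(290,116)]],
'D':[[(446,290),(434,445),(495,438)],[(358,88),(552,93),(536,48)]]}
mt=np.array([[70,0],[-14,15],[-14,-15]])/1e3; ms=np.array([[70,3],[-14,18.5],[-14,-18.5]])/1e3
for k,(t,s) in L.items():
    t=un(t,6,(155,145)); s=un(s,6,(205,195))
    def W(p,m): c,sn=np.cos(p[2]),np.sin(p[2]); return np.c_[m@np.array([[c,sn],[-sn,c]])+p[:2],np.full(3,p[3])]
    f=lambda p:np.r_[(proj('top',W(p,mt))-t).ravel(),(proj('side',W(p,ms))-s).ravel()]
    g=onz('top',t[1:].mean(0),.026)
    r=least_squares(f,[g[0],g[1],0,.026])
    print(k,np.round(r.x,4),np.round(r.fun,2))
# trays: outer rim corners z=.01
T={'small':[[(78,96),(300,98),(300,296),(73,295)],[(155,285),(395,285),(399,445),(135,443)]],
'large':[[(393,80),(696,109),(681,306),(377,282)],[(185,65),(387,70),(370,237),(138,230)]]}
for k,(t,s) in T.items():
    t=un(t,5,(250,145)); s=un(s,6,(210,115))
    P=np.array([onz('top',q,.01) for q in t]); Q=np.array([onz('side',q,.01) for q in s])
    for n,X in(('top',P),('side',Q)): print(k,n,np.round(X[:,:2],3).tolist(),np.round(X.mean(0),4), [round(float(np.linalg.norm(X[i]-X[i-1])),3) for i in range(4)])
t=[un(p,6,(155,145)) for p in [(258,95),(222,405)]]
print([np.round(onz('top',p,.01),3) for p in t])
E
```

```text
A [0.5281 0.2186 0.2146 0.0268] [ 0.24 -0.74  0.58  0.42 -0.68  0.45 -0.23  0.42  0.16  1.01 -0.03 -1.43]
B [0.3995 0.2204 0.3152 0.0252] [ 0.54 -0.61  0.1   0.52 -0.66  0.42  0.39  0.3   0.09  0.59 -0.75 -0.92]
C [ 0.5315  0.0799 -0.1067  0.0261] [ 0.62 -0.45 -0.1   0.44 -0.46 -0.15 -0.07  0.77 -0.25  0.07  0.45 -0.8 ]
D [0.4183 0.0368 0.1385 0.0267] [ 0.12 -1.    0.28  0.42 -0.32  0.48  0.01  0.34  0.05  0.51  0.02 -0.8 ]
small top [[0.581, -0.065], [0.583, -0.206], [0.457, -0.208], [0.454, -0.064]] [ 0.519  -0.1357  0.01  ] [0.127, 0.141, 0.126, 0.143]
small side [[0.583, -0.206], [0.454, -0.206], [0.454, -0.064], [0.583, -0.065]] [ 0.5183 -0.1351  0.01  ] [0.141, 0.129, 0.142, 0.129]
large top [[0.596, -0.265], [0.582, -0.457], [0.457, -0.448], [0.467, -0.256]] [ 0.5256 -0.3566  0.01  ] [0.129, 0.193, 0.126, 0.192]
large side [[0.582, -0.459], [0.455, -0.452], [0.467, -0.255], [0.597, -0.262]] [ 0.5253 -0.3571  0.01  ] [0.198, 0.127, 0.198, 0.13]
[array([0.587, 0.151, 0.01 ]), array([0.422, 0.164, 0.01 ])]
```

```bash
cat >> h.py <<'E'
def plan(x,y,z,yaw,step=.05,ang=.15,n=None):
    from plant import arm
    from scipy.spatial.transform import Rotation as Ro
    s=arm.read_state(); p=np.array(s['tcp_pos']); R0=np.array(s['eef_rot'])
    R1=np.array([[np.cos(yaw),np.sin(yaw),0],[np.sin(yaw),-np.cos(yaw),0],[0,0,-1]])
    d=np.array([x,y,z])-p; rv=Ro.from_matrix(R0.T@R1).as_rotvec()
    n=n or max(1,int(np.ceil(max(np.linalg.norm(d)/step,np.linalg.norm(rv)/ang))))
    rows=[]
    cur=np.zeros(3); 
    for i in range(n):
        Ri=R0@Ro.from_rotvec(rv*i/n).as_matrix()
        rows.append(np.r_[np.round(Ri.T@(d/n),4),np.round(rv/n,4)].tolist())
    print('t',round(s['time'],2),'w',round(s['gripper_width'],4),'p',np.round(p,4),'d',np.round(d,3),'F',np.round(s['force'],1))
    for i in range(0,n,5): print(rows[i:i+5])
E
python3 -c "
from h import *
plan(.41,.02,.15,.1385)"
```

```text
t 0.1 w 0.0853 p [ 0.1773 -0.5985  0.2301] d [ 0.233  0.619 -0.08 ] F [ 0.4 -0.4  0.5]
[[0.0285, -0.0376, 0.0058, -0.0002, -0.0, 0.0107], [0.0281, -0.0379, 0.0058, -0.0002, -0.0, 0.0107], [0.0277, -0.0382, 0.0058, -0.0002, -0.0, 0.0107], [0.0273, -0.0385, 0.0058, -0.0002, -0.0, 0.0107], [0.0268, -0.0388, 0.0058, -0.0002, -0.0, 0.0107]]
[[0.0264, -0.0391, 0.0058, -0.0002, -0.0, 0.0107], [0.026, -0.0394, 0.0058, -0.0002, -0.0, 0.0107], [0.0256, -0.0397, 0.0058, -0.0002, -0.0, 0.0107], [0.0252, -0.0399, 0.0058, -0.0002, -0.0, 0.0107], [0.0247, -0.0402, 0.0058, -0.0002, -0.0, 0.0107]]
[[0.0243, -0.0405, 0.0057, -0.0002, -0.0, 0.0107], [0.0239, -0.0407, 0.0057, -0.0002, -0.0, 0.0107], [0.0234, -0.041, 0.0057, -0.0002, -0.0, 0.0107], [0.023, -0.0412, 0.0057, -0.0002, -0.0, 0.0107]]
```

move_arm --pt "0.0285 -0.0376 0.006 0 0 0.0107" --pt "0.0281 -0.0379 0.006 0 0 0.0107" --pt "0.0277 -0.0382 0.006 0 0 0.0107" --pt "0.0273 -0.0385 0.006 0 0 0.0107" --pt "0.0268 -0.0388 0.006 0 0 0.0107" --hand 0.25 --newtons 20

```text
time: 0.72
tcp_pos: [0.2609, -0.3767, 0.2006]
eef_rot: [[0.973, 0.231, -0.0], [0.231, -0.973, 0.001], [0.0, -0.001, -1.0]]
force: [-0.1, -0.6, 0.3]
gripper_width: 0.0535
```

move_arm --pt "0.0264 -0.0391 0.006 0 0 0.0107" --pt "0.026 -0.0394 0.006 0 0 0.0107" --pt "0.0256 -0.0397 0.006 0 0 0.0107" --pt "0.0252 -0.04 0.006 0 0 0.0107" --pt "0.0247 -0.0402 0.006 0 0 0.0107"

```text
time: 1.35
tcp_pos: [0.3438, -0.156, 0.1709]
eef_rot: [[0.984, 0.179, 0.0], [0.179, -0.984, 0.0], [0.0, -0.0, -1.0]]
force: [1.1, -0.8, -0.5]
gripper_width: 0.0535
```

```bash
python3 -c "
from h import *
plan(.4183,.0368,.06,.1385)"
```

```text
t 1.35 w 0.0535 p [ 0.3438 -0.156   0.1709] d [ 0.074  0.193 -0.111] F [ 1.1 -0.8 -0.5]
[[0.0216, -0.0353, 0.0222, -0.0, -0.0, 0.0083], [0.0213, -0.0354, 0.0222, -0.0, -0.0, 0.0083], [0.021, -0.0356, 0.0222, -0.0, -0.0, 0.0083], [0.0207, -0.0358, 0.0222, -0.0, -0.0, 0.0083], [0.0204, -0.036, 0.0222, -0.0, -0.0, 0.0083]]
```

Tracking is accurate.

move_arm --pt "0.0216 -0.0353 0.0222 0 0 0.0083" --pt "0.0213 -0.0354 0.0222 0 0 0.0083" --pt "0.021 -0.0356 0.0222 0 0 0.0083" --pt "0.0207 -0.0358 0.0222 0 0 0.0083" --pt "0.0204 -0.036 0.0222 0 0 0.0083"

```text
time: 1.98
tcp_pos: [0.4184, 0.0367, 0.0595]
eef_rot: [[0.99, 0.139, 0.0], [0.139, -0.99, -0.0], [0.0, 0.0, -1.0]]
force: [0.6, -0.3, 1.1]
gripper_width: 0.0533
```

```bash
python3 - <<'E'
from h import *
from plant import arm
import cv2
a=arm.camera("side")["img"][180:270,240:330,::-1]; b=arm.camera("top")["img"][150:230,190:270,::-1]
cv2.imwrite("pics/g1.png",np.hstack([cv2.resize(a,(400,400),interpolation=2),cv2.resize(b,(400,400),interpolation=2)]))
plan(.4183,.0368,.008,.1385,step=.02)
E
```

```text
t 2.08 w 0.0533 p [0.4165 0.0382 0.0577] d [ 0.002 -0.001 -0.05 ] F [-0.9 -0.4  0. ]
[[0.0006, 0.0006, 0.0166, -0.0007, 0.0017, 0.0016], [0.0006, 0.0006, 0.0166, -0.0007, 0.0017, 0.0016], [0.0006, 0.0006, 0.0166, -0.0007, 0.0017, 0.0016]]
```

View pics/g1.png

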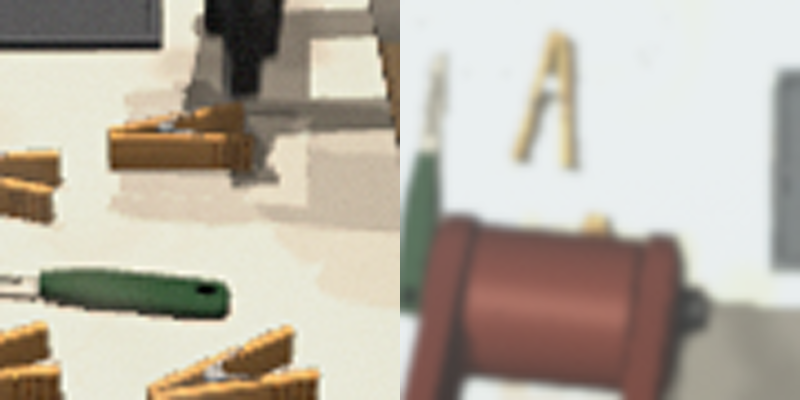

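move_arm --pt "0.0006 0.0006 0.0166 0 0.0017 0.0016" --pt "0.0006 0.0006 0.0166 0 0 0" --pt "0.0006 0.0006 0.0166 0 0 0" --pt "0 0 0 0 0 0"

```text
time: 2.58
tcp_pos: [0.4188, 0.0334, 0.0096]
eef_rot: [[0.991, 0.137, -0.002], [0.137, -0.991, 0.0], [-0.002, -0.001, -1.0]]
force: [-0.4, 0.6, 0.5]
gripper_width: 0.0532
```

```bash
python3 - <<'E'
from h import *
from plant import arm
import cv2
a=arm.camera("side")["img"][180:260,240:340,::-1]
cv2.imwrite("pics/g2.png",cv2.resize(a,(800,600),interpolation=2))
plan(.4183,.0368,.008,.1385,step=.02)
E
```

```text
t 2.62 w 0.0532 p [0.4197 0.0334 0.0103] d [-0.001  0.003 -0.002] F [ 0.3 -0.2 -0.1]
[[-0.0009, -0.0036, 0.0023, -0.0002, -0.0002, -0.0013]]
```

View pics/g2.png

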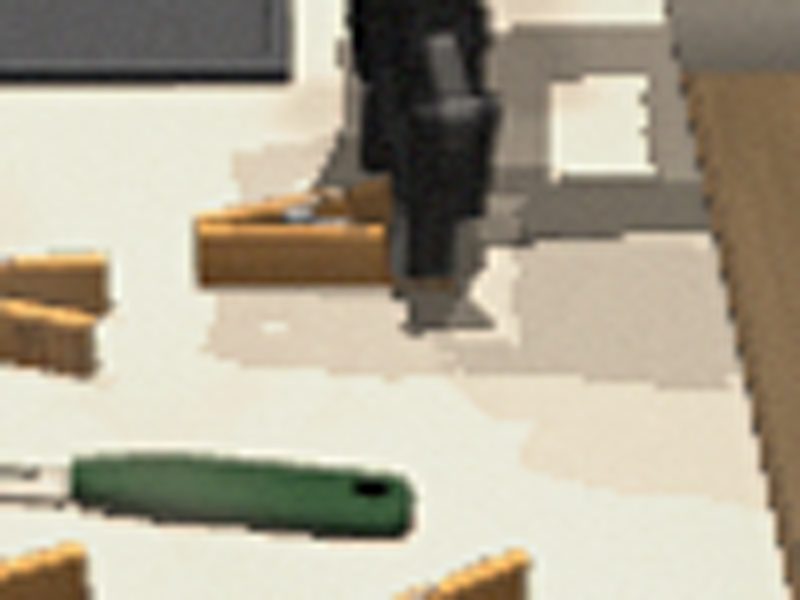

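move_arm --pt "-0.001 -0.0025 0.003 0 0 0" --pt "0 0 0 0 0 0"

```text
time: 2.88
tcp_pos: [0.4192, 0.0361, 0.0079]
eef_rot: [[0.991, 0.137, 0.002], [0.137, -0.991, 0.0], [0.002, 0.0, -1.0]]
force: [-0.9, 0.8, -0.2]
gripper_width: 0.0533
```

move_arm --pt "0 0 0 0 0 0" --pt "0 0 0 0 0 0" --pt "0 0 0 0 0 0" --pt "0 0 0 0 0 0" --hand -1 --newtons 20

```text
time: 3.38
tcp_pos: [0.4201, 0.0361, 0.0085]
eef_rot: [[0.991, 0.137, 0.003], [0.137, -0.991, 0.0], [0.003, 0.0, -1.0]]
force: [-1.4, 0.9, 6.0]
gripper_width: 0.0146
```

```bash
python3 - <<'E'
from h import *
from plant import arm
import cv2
a=arm.camera("side")["img"][180:260,240:340,::-1]
cv2.imwrite("pics/g3.png",cv2.resize(a,(800,600),interpolation=2))
plan(.4183,.0368,.09,.1385,step=.02)
E
```

```text
t 3.42 w 0.0148 p [0.4201 0.0361 0.0085] d [-0.002  0.001  0.082] F [-1.1  0.3  6.4]
[[-0.0003, -0.0002, -0.0163, 0.0, -0.0007, -0.0001], [-0.0003, -0.0002, -0.0163, 0.0, -0.0007, -0.0001], [-0.0003, -0.0002, -0.0163, 0.0, -0.0007, -0.0001], [-0.0003, -0.0002, -0.0163, 0.0, -0.0007, -0.0001], [-0.0003, -0.0002, -0.0163, 0.0, -0.0007, -0.0001]]
```

View pics/g3.png

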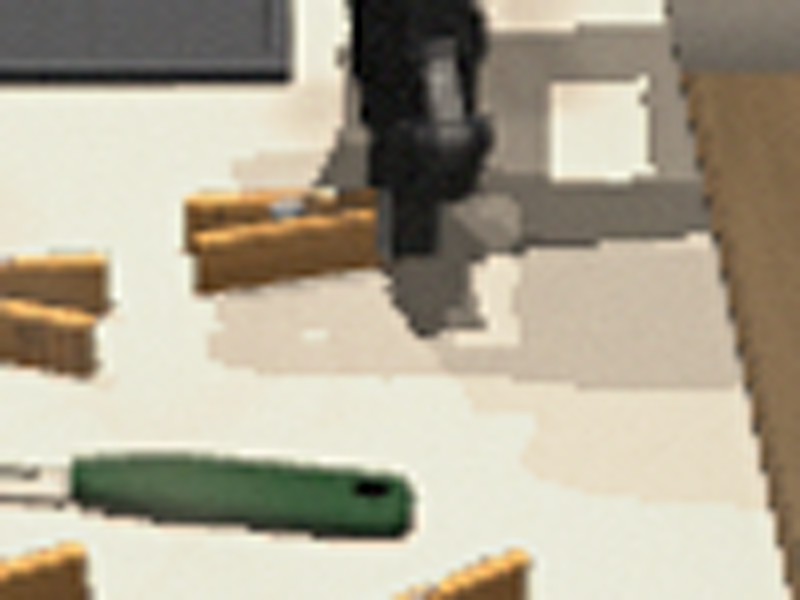

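move_arm --pt "0 0 -0.015 0 0 0" --pt "0 0 -0.015 0 0 0" --pt "0 0 -0.02 0 0 0" --pt "0 0 -0.02 0 0 0" --pt "0 0 0 0 0 0"

```text
time: 4.05
tcp_pos: [0.421, 0.0359, 0.0799]
eef_rot: [[0.99, 0.137, 0.007], [0.137, -0.991, -0.0], [0.007, 0.001, -1.0]]
force: [0.3, 0.0, -0.8]
gripper_width: 0.0148
```

```bash
python3 - <<'E'
from h import *
from plant import arm
import cv2
a=arm.camera("side")["img"][160:260,220:340,::-1]
cv2.imwrite("pics/g4.png",cv2.resize(a,(720,600),interpolation=2))
plan(.4925,-.102,.078,0.0,step=.04)
E
```

```text
t 4.1 w 0.0146 p [0.4198 0.036  0.0787] d [ 0.073 -0.138 -0.001] F [ 0.5  0.5 -0.2]
[[0.0133, 0.0367, 0.0003, 0.0001, -0.0012, 0.0344], [0.0145, 0.0362, 0.0002, 0.0001, -0.0012, 0.0344], [0.0158, 0.0357, 0.0002, 0.0001, -0.0012, 0.0344], [0.017, 0.0351, 0.0002, 0.0001, -0.0012, 0.0344]]
```

View pics/g4.png

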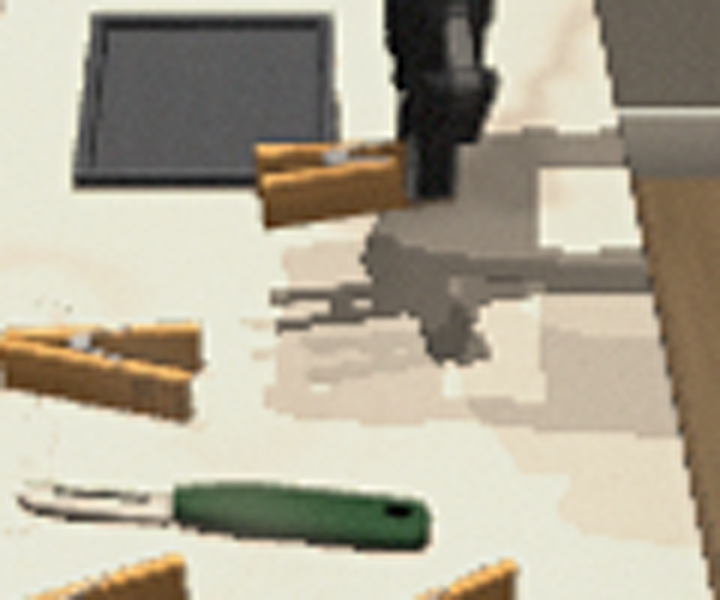

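move_arm --pt "0.0133 0.0367 0 0 -0.0012 0.0344" --pt "0.0145 0.0362 0 0 -0.0012 0.0344" --pt "0.0158 0.0357 0 0 -0.0012 0.0344" --pt "0.017 0.0351 0 0 0 0.0344" --pt "0 0 0 0 0 0"

```text
time: 4.72
tcp_pos: [0.4926, -0.1041, 0.0771]
eef_rot: [[1.0, -0.003, -0.002], [-0.003, -1.0, -0.001], [-0.002, 0.001, -1.0]]
force: [0.2, -0.5, -0.1]
gripper_width: 0.0145
```

```bash
python3 - <<'E'
from h import *
plan(.4925,-.102,.012,0.0,step=.018)
E
```

```text
t 4.72 w 0.0145 p [ 0.4926 -0.1041  0.0771] d [-0.     0.002 -0.065] F [ 0.2 -0.5 -0.1]
[[-0.0, -0.0005, 0.0163, 0.0001, 0.0004, -0.0007], [-0.0, -0.0005, 0.0163, 0.0001, 0.0004, -0.0007], [-0.0, -0.0005, 0.0163, 0.0001, 0.0004, -0.0007], [-0.0, -0.0005, 0.0163, 0.0001, 0.0004, -0.0007]]
```

move_arm --pt "0 0 0.02 0 0 0" --pt "0 0 0.02 0 0 0" --pt "0 0 0.015 0 0 0" --pt "0 0 0.009 0 0 0" --pt "0 0 0 0 0 0"

```text
time: 5.35
tcp_pos: [0.4912, -0.1016, 0.013]
eef_rot: [[1.0, 0.0, -0.003], [0.0, -1.0, 0.0], [-0.003, -0.0, -1.0]]
force: [0.1, -0.1, 0.9]
gripper_width: 0.0144
```

```bash
python3 - <<'E'
from h import *
from plant import arm
import cv2
a=arm.camera("side")["img"][140:220,220:320,::-1]
cv2.imwrite("pics/g5.png",cv2.resize(a,(750,600),interpolation=2))
plan(.4925,-.102,.012,0.0,step=.018)
E
```

```text
t 5.4 w 0.0143 p [ 0.4916 -0.1019  0.0135] d [ 0.001 -0.    -0.002] F [ 0.9 -0.  -0.3]
[[0.0009, 0.0001, 0.0015, 0.0001, 0.002, 0.0004]]
```

View pics/g5.png

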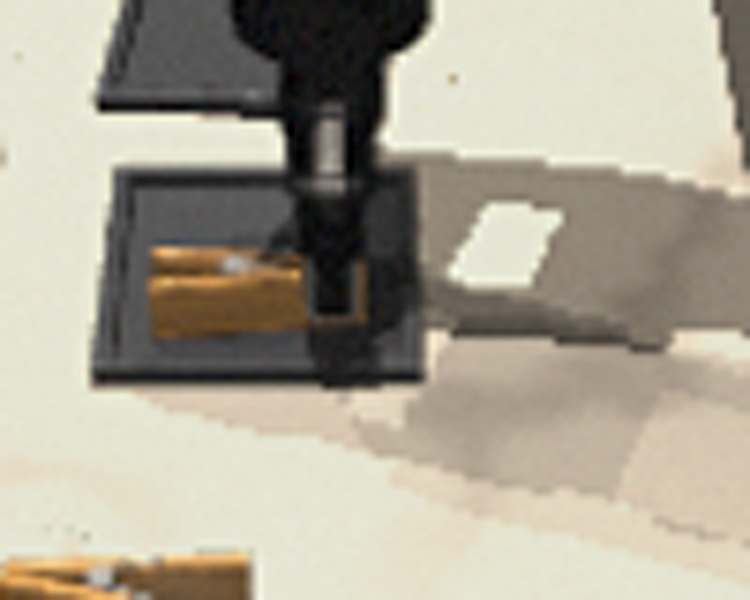

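move_arm --pt "0 0 0.0015 0 0 0" --pt "0 0 0 0 0 0"

```text
time: 5.65
tcp_pos: [0.4919, -0.1021, 0.0124]
eef_rot: [[1.0, 0.0, -0.001], [0.0, -1.0, -0.0], [-0.001, 0.0, -1.0]]
force: [0.9, -0.4, -0.3]
gripper_width: 0.0146
```

move_arm --pt "0 0 0 0 0 0" --pt "0 0 0 0 0 0" --pt "0 0 0 0 0 0" --hand 0.2

```text
time: 6.02
tcp_pos: [0.4917, -0.1021, 0.0122]
eef_rot: [[1.0, 0.0, -0.002], [0.0, -1.0, -0.0], [-0.002, 0.0, -1.0]]
force: [-0.8, 0.1, 0.2]
gripper_width: 0.0509
```

move_arm --pt "0 0 -0.01 0 0 0" --pt "0 0 -0.015 0 0 0" --pt "0 0 -0.025 0 0 0" --pt "0 0 -0.02 0 0 0"

```text
time: 6.52
tcp_pos: [0.4925, -0.1023, 0.0842]
eef_rot: [[1.0, 0.0, 0.0], [0.0, -1.0, -0.001], [0.0, 0.001, -1.0]]
force: [1.2, -0.2, -0.2]
gripper_width: 0.0512
```

```bash
python3 - <<'E'
from h import *
from plant import arm
import cv2
a=arm.camera("side")["img"][140:220,220:320,::-1]
cv2.imwrite("pics/g6.png",cv2.resize(a,(750,600),interpolation=2))
plan(.5315,.0799,.08,-.1067,step=.045)
E
```

```text
t 6.58 w 0.0514 p [ 0.4946 -0.1029  0.0869] d [ 0.037  0.183 -0.007] F [ 1.7 -0.1  1.1]
[[0.0074, -0.0366, 0.0013, 0.0004, -0.001, 0.0214], [0.0066, -0.0367, 0.0013, 0.0004, -0.001, 0.0214], [0.0058, -0.0368, 0.0014, 0.0004, -0.001, 0.0214], [0.005, -0.037, 0.0014, 0.0004, -0.001, 0.0214], [0.0042, -0.0371, 0.0014, 0.0004, -0.001, 0.0214]]
```

View pics/g6.png

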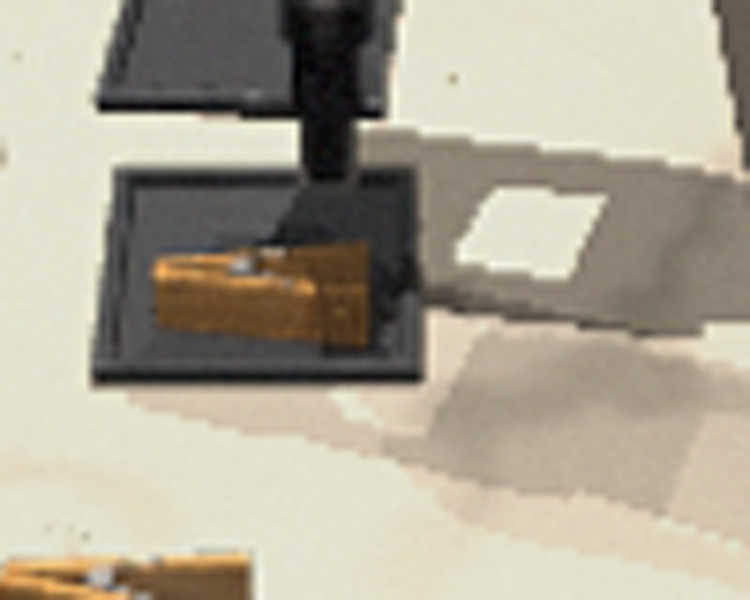

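move_arm --pt "0.008 -0.0364 0.0005 0 0 0.0214" --pt "0.0072 -0.0365 0 0 0 0.0214" --pt "0.0064 -0.0366 0 0 0 0.0214" --pt "0.0056 -0.0367 0 0 0 0.0214" --pt "0.0048 -0.0368 0 0 0 0.0214"

```text
time: 7.2
tcp_pos: [0.532, 0.0808, 0.0821]
eef_rot: [[0.994, -0.107, -0.001], [-0.107, -0.994, -0.0], [-0.001, 0.0, -1.0]]
force: [1.0, -0.2, 0.1]
gripper_width: 0.0514
```

move_arm --pt "0 0 0.025 0 0 0" --pt "0 0 0.02 0 0 0" --pt "0 0 0.015 0 0 0" --pt "0 0 0 0 0 0"

```text
time: 7.7
tcp_pos: [0.5302, 0.0794, 0.0203]
eef_rot: [[0.994, -0.107, -0.005], [-0.107, -0.994, -0.0], [-0.005, 0.001, -1.0]]
force: [0.0, -1.1, -0.0]
gripper_width: 0.0511
```

```bash
python3 - <<'E'
from h import *
from plant import arm
import cv2
a=arm.camera("side")["img"][180:260,200:300,::-1]
cv2.imwrite("pics/g7.png",cv2.resize(a,(750,600),interpolation=2))
plan(.5315,.0799,.008,-.1067,step=.045)
E
```

```text
t 7.75 w 0.0512 p [0.5312 0.0794 0.0213] d [ 0.     0.    -0.013] F [ 0.3 -0.2 -0.2]
[[0.0003, -0.0005, 0.0133, 0.0003, 0.0026, -0.0005]]
```

View pics/g7.png

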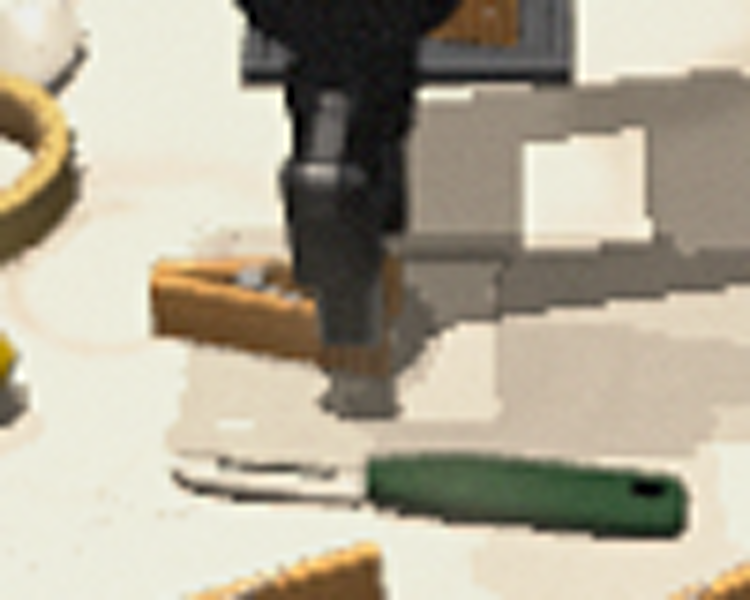

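Gripper straddles clip C's handles; descend and squeeze.

move_arm --pt "0 0 0.013 0 0 0" --pt "0 0 0 0 0 0"

```text
time: 8.0
tcp_pos: [0.5306, 0.0795, 0.0077]
eef_rot: [[0.994, -0.107, -0.003], [-0.107, -0.994, -0.0], [-0.003, 0.0, -1.0]]
force: [-0.1, 0.5, -0.1]
gripper_width: 0.051
```

move_arm --pt "0 0 0 0 0 0" --pt "0 0 0 0 0 0" --pt "0 0 0 0 0 0" --pt "0 0 0 0 0 0" --hand -1 --newtons 20

```text
time: 8.5
tcp_pos: [0.5321, 0.0796, 0.0094]
eef_rot: [[0.994, -0.107, -0.001], [-0.107, -0.994, 0.0], [-0.001, 0.0, -1.0]]
force: [-1.1, 0.1, 5.9]
gripper_width: 0.0274
```

move_arm --pt "0 0 0 0 0 0" --pt "0 0 0 0 0 0" --newtons 28

```text
time: 8.75
tcp_pos: [0.5322, 0.0799, 0.0096]
eef_rot: [[0.994, -0.107, -0.0], [-0.107, -0.994, 0.001], [-0.0, -0.001, -1.0]]
force: [-2.2, 1.1, 6.0]
gripper_width: 0.0248
```

move_arm --pt "0 0 -0.015 0 0 0" --pt "0 0 -0.02 0 0 0" --pt "0 0 -0.025 0 0 0" --pt "0 0 -0.02 0 0 0" --pt "0 0 0 0 0 0"

```text
time: 9.38
tcp_pos: [0.5334, 0.0795, 0.0907]
eef_rot: [[0.994, -0.107, 0.003], [-0.107, -0.994, -0.0], [0.003, -0.0, -1.0]]
force: [0.7, -0.3, -0.8]
gripper_width: 0.0235
```

```bash
python3 - <<'E'
from h import *
from plant import arm
import cv2
a=arm.camera("side")["img"][160:260,200:300,::-1]
cv2.imwrite("pics/g8.png",cv2.resize(a,(600,600),interpolation=2))
plan(.4946,-.3967,.088,-.07,step=.05,n=10)
E
```

```text
t 9.43 w 0.0236 p [0.5321 0.0795 0.0893] d [-0.038 -0.476 -0.001] F [-0.1 -0.5 -0.5]
[[0.0014, 0.0477, 0.0001, 0.0, -0.0, -0.0037], [0.0012, 0.0478, 0.0001, 0.0, -0.0, -0.0037], [0.001, 0.0478, 0.0001, 0.0, -0.0, -0.0037], [0.0008, 0.0478, 0.0001, 0.0, -0.0, -0.0037], [0.0006, 0.0478, 0.0001, 0.0, -0.0, -0.0037]]
[[0.0005, 0.0478, 0.0001, 0.0, -0.0, -0.0037], [0.0003, 0.0478, 0.0001, 0.0, -0.0, -0.0037], [0.0001, 0.0478, 0.0001, 0.0, -0.0, -0.0037], [-0.0001, 0.0478, 0.0001, 0.0, -0.0, -0.0037], [-0.0002, 0.0478, 0.0001, 0.0, -0.0, -0.0037]]
```

View pics/g8.png

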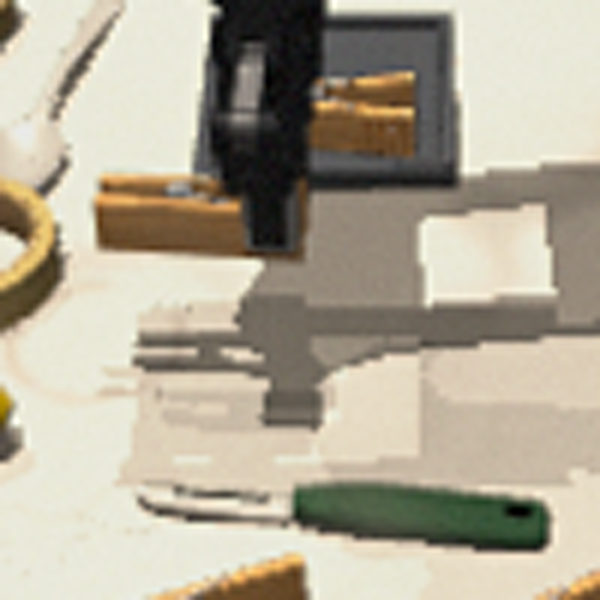

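move_arm --pt "0.0014 0.03 0 0 0 -0.0037" --pt "0.0012 0.045 0 0 0 -0.0037" --pt "0.001 0.05 0 0 0 -0.0037" --pt "0.0008 0.05 0 0 0 -0.0037" --pt "0.0006 0.05 0 0 0 -0.0037"

```text
time: 10.05
tcp_pos: [0.5129, -0.1459, 0.087]
eef_rot: [[0.996, -0.088, -0.004], [-0.088, -0.996, 0.001], [-0.004, -0.001, -1.0]]
force: [0.5, -1.0, 0.1]
gripper_width: 0.0239
```

move_arm --pt "0.0005 0.05 0 0 0 -0.0037" --pt "0.0003 0.05 0 0 0 -0.0037" --pt "0 0.05 0 0 0 -0.0037" --pt "0 0.05 0 0 0 -0.0037" --pt "0 0.045 0 0 0 -0.0037"

```text
time: 10.68
tcp_pos: [0.4939, -0.3901, 0.0867]
eef_rot: [[0.998, -0.07, -0.004], [-0.07, -0.998, 0.002], [-0.004, -0.002, -1.0]]
force: [0.6, 0.7, -0.8]
gripper_width: 0.0236
```

move_arm --pt "0 0.008 0 0 0 0" --pt "0 0 0 0 0 0"

```text
time: 10.92
tcp_pos: [0.4938, -0.3964, 0.087]
eef_rot: [[0.997, -0.071, -0.004], [-0.071, -0.997, 0.002], [-0.004, -0.002, -1.0]]
force: [0.2, 0.2, 0.3]
gripper_width: 0.0237
```

```bash
python3 - <<'E'
from h import *
from plant import arm
plan(.4946,-.3967,.014,-.07,step=.05,n=4)
E
```

```text
t 10.93 w 0.0237 p [ 0.4938 -0.3964  0.087 ] d [ 0.001 -0.    -0.073] F [0.2 0.2 0.3]
[[0.0003, 0.0001, 0.0182, -0.0005, 0.001, -0.0003], [0.0003, 0.0001, 0.0182, -0.0005, 0.001, -0.0003], [0.0003, 0.0001, 0.0182, -0.0005, 0.001, -0.0003], [0.0002, 0.0001, 0.0182, -0.0005, 0.001, -0.0003]]
```

move_arm --pt "0 0 0.022 0 0.002 0" --pt "0 0 0.022 0 0.002 0" --pt "0 0 0.017 0 0 0" --pt "0 0 0.012 0 0 0" --pt "0 0 0 0 0 0"

```text
time: 11.55
tcp_pos: [0.4942, -0.3959, 0.0143]
eef_rot: [[0.998, -0.069, 0.0], [-0.069, -0.998, 0.001], [0.0, -0.001, -1.0]]
force: [0.4, -0.0, -0.8]
gripper_width: 0.0237
```

```bash
python3 - <<'E'
from h import *
from plant import arm
import cv2
a=arm.camera("side")["img"][110:190,210:310,::-1]
cv2.imwrite("pics/g9.png",cv2.resize(a,(750,600),interpolation=2))
plan(.4946,-.3967,.012,-.07,step=.05)
E
```

```text
t 11.6 w 0.0238 p [ 0.4947 -0.3967  0.0153] d [-0.    -0.    -0.003] F [-0.1 -0.3 -1. ]
[[-0.0001, 0.0, 0.0033, -0.0002, -0.0017, 0.0005]]
```

View pics/g9.png

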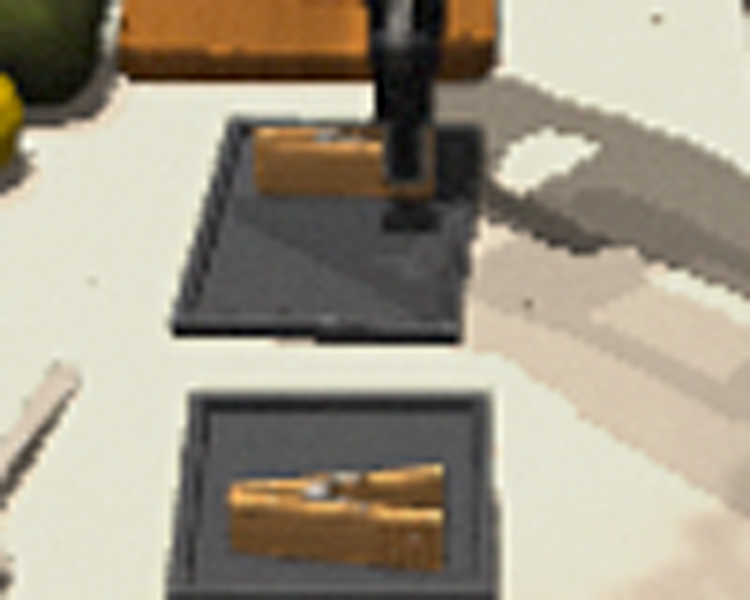

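move_arm --pt "0 0 0.0025 0 0 0" --pt "0 0 0 0 0 0"

```text
time: 11.85
tcp_pos: [0.495, -0.3975, 0.0136]
eef_rot: [[0.998, -0.07, 0.003], [-0.07, -0.998, -0.001], [0.003, 0.001, -1.0]]
force: [-0.2, -0.5, -0.2]
gripper_width: 0.0242
```

move_arm --pt "0 0 0 0 0 0" --pt "0 0 0 0 0 0" --pt "0 0 0 0 0 0" --hand 0.2 --newtons 20

```text
time: 12.22
tcp_pos: [0.4948, -0.3973, 0.0133]
eef_rot: [[0.998, -0.07, 0.002], [-0.07, -0.998, -0.001], [0.002, 0.001, -1.0]]
force: [-0.6, 0.2, -0.1]
gripper_width: 0.0514
```

move_arm --pt "0 0 -0.01 0 0 0" --pt "0 0 -0.015 0 0 0" --pt "0 0 -0.025 0 0 0" --pt "0 0 -0.02 0 0 0"

```text
time: 12.72
tcp_pos: [0.4953, -0.3977, 0.0855]
eef_rot: [[0.998, -0.07, 0.004], [-0.07, -0.998, -0.002], [0.004, 0.002, -1.0]]
force: [-0.1, 0.5, -0.1]
gripper_width: 0.0513
```

```bash
python3 - <<'E'
from h import *
from plant import arm
import cv2
a=arm.camera("side")["img"][110:190,210:310,::-1]
cv2.imwrite("pics/g10.png",cv2.resize(a,(750,600),interpolation=2))
plan(.5281,.2186,.1,.2146,n=15)
E
```

```text
t 12.78 w 0.0515 p [ 0.4967 -0.3992  0.0886] d [0.031 0.618 0.011] F [ 0.2 -0.8  1.9]
[[-0.0008, -0.0412, -0.001, 0.0004, -0.0005, -0.019], [0.0, -0.0412, -0.001, 0.0004, -0.0005, -0.019], [0.0008, -0.0412, -0.0009, 0.0004, -0.0005, -0.019], [0.0016, -0.0412, -0.0009, 0.0004, -0.0005, -0.019], [0.0023, -0.0412, -0.0009, 0.0004, -0.0005, -0.019]]
[[0.0031, -0.0411, -0.0009, 0.0004, -0.0005, -0.019], [0.0039, -0.0411, -0.0009, 0.0004, -0.0005, -0.019], [0.0047, -0.041, -0.0009, 0.0004, -0.0005, -0.019], [0.0055, -0.0409, -0.0008, 0.0004, -0.0005, -0.019], [0.0062, -0.0408, -0.0008, 0.0004, -0.0005, -0.019]]
[[0.007, -0.0406, -0.0008, 0.0004, -0.0005, -0.019], [0.0078, -0.0405, -0.0008, 0.0004, -0.0005, -0.019], [0.0085, -0.0403, -0.0008, 0.0004, -0.0005, -0.019], [0.0093, -0.0402, -0.0008, 0.0004, -0.0005, -0.019], [0.0101, -0.04, -0.0008, 0.0004, -0.0005, -0.019]]
```

View pics/g10.png

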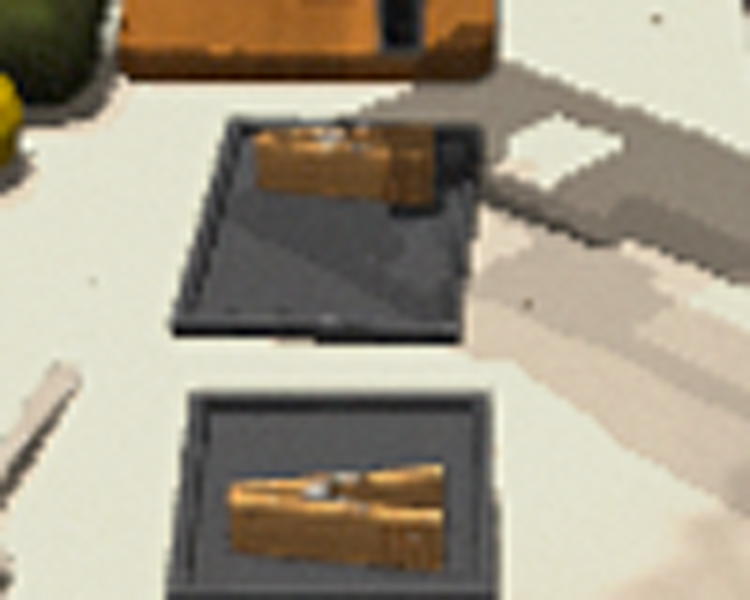

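move_arm --pt "-0.0008 -0.0412 -0.001 0 0 -0.019" --pt "0 -0.0412 -0.001 0 0 -0.019" --pt "0.0008 -0.0412 -0.001 0 0 -0.019" --pt "0.0016 -0.0412 -0.001 0 0 -0.019" --pt "0.0023 -0.0412 -0.001 0 0 -0.019" --hand 0.15

```text
time: 13.4
tcp_pos: [0.5052, -0.19, 0.0885]
eef_rot: [[1.0, 0.026, 0.003], [0.026, -1.0, -0.001], [0.003, 0.001, -1.0]]
force: [0.9, -0.0, -0.1]
gripper_width: 0.0493
```

move_arm --pt "0.0031 -0.0411 -0.001 0 0 -0.019" --pt "0.0039 -0.0411 -0.001 0 0 -0.019" --pt "0.0047 -0.041 -0.001 0 0 -0.019" --pt "0.0055 -0.0409 -0.001 0 0 -0.019" --pt "0.0062 -0.0408 -0.001 0 0 -0.019"

```text
time: 14.02
tcp_pos: [0.5156, 0.0161, 0.0935]
eef_rot: [[0.993, 0.12, 0.003], [0.12, -0.993, -0.0], [0.003, 0.001, -1.0]]
force: [0.6, 0.0, -0.1]
gripper_width: 0.049
```

move_arm --pt "0.007 -0.0406 -0.001 0 0 -0.019" --pt "0.0078 -0.0405 -0.001 0 0 -0.019" --pt "0.0085 -0.0403 -0.001 0 0 -0.019" --pt "0.0093 -0.0402 -0.001 0 0 -0.019" --pt "0.0101 -0.04 -0.001 0 0 -0.019"

```text
time: 14.65
tcp_pos: [0.526, 0.2221, 0.0984]
eef_rot: [[0.977, 0.214, 0.003], [0.214, -0.977, -0.0], [0.003, 0.001, -1.0]]
force: [-0.1, -0.7, -0.3]
gripper_width: 0.0491
```

move_arm --pt "0 0 0.025 0 0 0" --pt "0 0 0.02 0 0 0" --pt "0 0 0.01 0 0 0" --pt "0 0 0 0 0 0"

```text
time: 15.15
tcp_pos: [0.525, 0.2198, 0.0417]
eef_rot: [[0.977, 0.212, -0.0], [0.212, -0.977, -0.001], [-0.001, 0.001, -1.0]]
force: [0.1, 0.2, -0.1]
gripper_width: 0.0489
```

```bash
python3 - <<'E'
from h import *
from plant import arm
import cv2
a=arm.camera("side")["img"][190:290,200:325,::-1]
cv2.imwrite("pics/g11.png",cv2.resize(a,(750,600),interpolation=2))
plan(.5281,.2186,.008,.2146,n=3)
E
```

```text
t 15.2 w 0.0493 p [0.5259 0.2201 0.0426] d [ 0.002 -0.001 -0.035] F [-0.6 -0.4  0.1]
[[0.0006, 0.0006, 0.0115, 0.0003, -0.0004, -0.0002], [0.0006, 0.0006, 0.0115, 0.0003, -0.0004, -0.0002], [0.0006, 0.0006, 0.0115, 0.0003, -0.0004, -0.0002]]
```

View pics/g11.png

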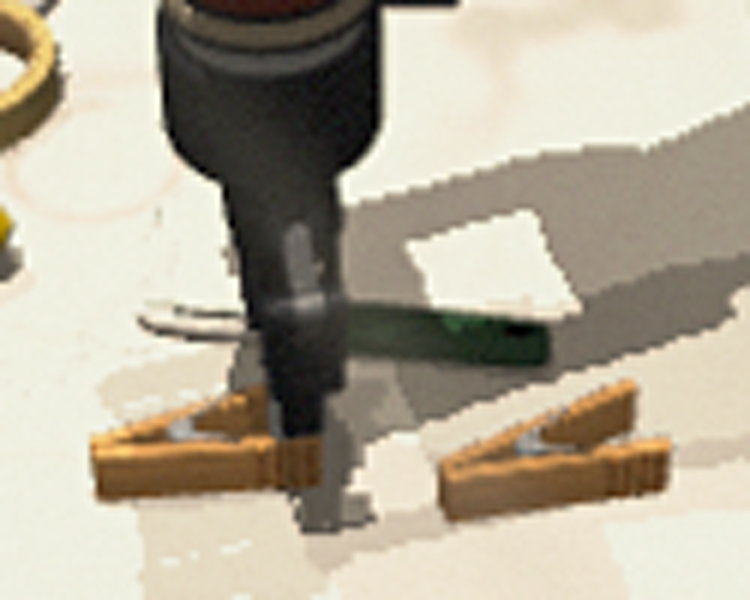

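```bash
python3 - <<'E'
from h import *
p=np.array([.5259,.2201]);c,s=np.cos(.2146),np.sin(.2146)
for off in(.0245,.039):
  for z in (.045,.05): print(off,z,(proj('side',[*(p+off*np.array([-s,c])),z])-[200,190])*6)
E
```

```text
0.0245 0.045 [[288.34836677 425.5055928 ]]
0.0245 0.05 [[287.9037298  416.22069771]]
0.039 0.045 [[295.12960452 455.49831338]]
0.039 0.05 [[294.70460708 446.19515611]]
```

move_arm --pt "0.0005 0.0005 0.015 0 0 0" --pt "0.0005 0.0005 0.012 0 0 0" --pt "0.0005 0 0.007 0 0 0" --pt "0 0 0 0 0 0"

```text
time: 15.7
tcp_pos: [0.5269, 0.2198, 0.0078]
eef_rot: [[0.977, 0.213, 0.0], [0.213, -0.977, -0.001], [-0.0, 0.001, -1.0]]
force: [0.7, 0.6, 0.1]
gripper_width: 0.0489
```

move_arm --pt "0 0 0 0 0 0" --pt "0 0 0 0 0 0" --pt "0 0 0 0 0 0" --pt "0 0 0 0 0 0" --hand -1 --newtons 20

```text
time: 16.2
tcp_pos: [0.5285, 0.2203, 0.0098]
eef_rot: [[0.977, 0.213, 0.004], [0.213, -0.977, 0.0], [0.004, 0.001, -1.0]]
force: [-1.0, -0.2, 5.6]
gripper_width: 0.0265
```

move_arm --pt "0 0 0 0 0 0" --pt "0 0 0 0 0 0" --newtons 28

```text
time: 16.45
tcp_pos: [0.5285, 0.2206, 0.01]
eef_rot: [[0.977, 0.213, 0.003], [0.213, -0.977, 0.001], [0.004, 0.0, -1.0]]
force: [-1.6, 0.9, 5.9]
gripper_width: 0.0238
```

move_arm --pt "0 0 -0.015 0 0 0" --pt "0 0 -0.02 0 0 0" --pt "0 0 -0.025 0 0 0" --pt "0 0 -0.02 0 0 0" --pt "0 0 0 0 0 0"

```text
time: 17.08
tcp_pos: [0.5297, 0.2206, 0.0918]
eef_rot: [[0.977, 0.213, 0.008], [0.213, -0.977, 0.001], [0.008, 0.0, -1.0]]
force: [0.1, 1.1, -0.8]
gripper_width: 0.0235
```

```bash
python3 - <<'E'
from h import *
from plant import arm
import cv2
a=arm.camera("side")["img"][180:290,200:330,::-1]
cv2.imwrite("pics/g12.png",cv2.resize(a,(709,600),interpolation=2))
plan(.5004,-.3129,.09,-.07,n=13)
E
```

```text
t 17.12 w 0.0237 p [0.5284 0.2202 0.0901] d [-0.028 -0.533 -0.   ] F [ 0.6 -0.3 -1.3]
[[-0.0109, 0.0396, -0.0, 0.0, -0.0004, 0.0219], [-0.01, 0.0398, -0.0, 0.0, -0.0004, 0.0219], [-0.0091, 0.04, -0.0, 0.0, -0.0004, 0.0219], [-0.0082, 0.0402, -0.0, 0.0, -0.0004, 0.0219], [-0.0073, 0.0404, 0.0, 0.0, -0.0004, 0.0219]]
[[-0.0065, 0.0406, 0.0, 0.0, -0.0004, 0.0219], [-0.0056, 0.0407, 0.0, 0.0, -0.0004, 0.0219], [-0.0047, 0.0408, 0.0, 0.0, -0.0004, 0.0219], [-0.0038, 0.0409, 0.0, 0.0, -0.0004, 0.0219], [-0.0029, 0.041, 0.0, 0.0, -0.0004, 0.0219]]
[[-0.002, 0.041, 0.0, 0.0, -0.0004, 0.0219], [-0.0011, 0.0411, 0.0, 0.0, -0.0004, 0.0219], [-0.0002, 0.0411, 0.0, 0.0, -0.0004, 0.0219]]
```

View pics/g12.png

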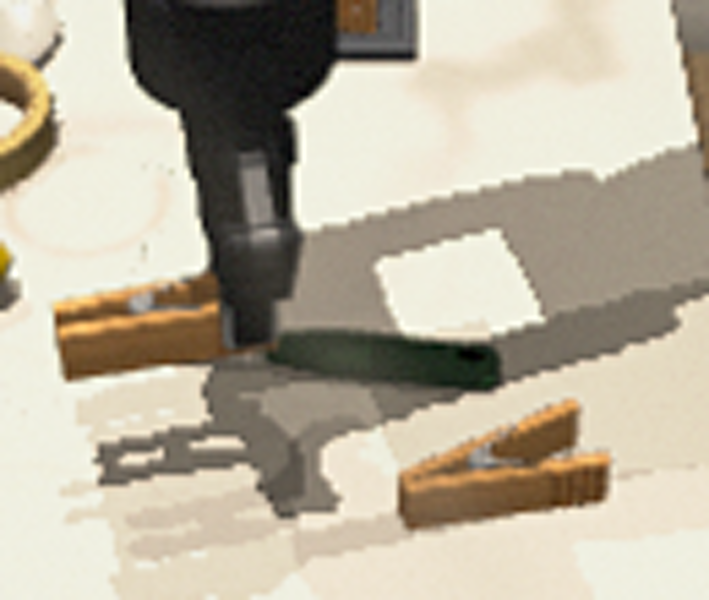

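move_arm --pt "-0.0109 0.0396 0 0 -0.001 0.0219" --pt "-0.01 0.0398 0 0 -0.001 0.0219" --pt "-0.0091 0.04 0 0 -0.001 0.0219" --pt "-0.0082 0.0402 0 0 -0.001 0.0219" --pt "-0.0073 0.0404 0 0 -0.001 0.0219"

```text
time: 17.75
tcp_pos: [0.5154, 0.0139, 0.0877]
eef_rot: [[0.994, 0.105, -0.005], [0.105, -0.994, -0.001], [-0.005, 0.0, -1.0]]
force: [0.2, -0.1, -1.0]
gripper_width: 0.0232
```

move_arm --pt "-0.0065 0.0406 0 0 0 0.0219" --pt "-0.0056 0.0407 0 0 0 0.0219" --pt "-0.0047 0.0408 0 0 0 0.0219" --pt "-0.0038 0.0409 0 0 0 0.0219" --pt "-0.0029 0.041 0 0 0 0.0219"

```text
time: 18.38
tcp_pos: [0.5047, -0.1909, 0.0878]
eef_rot: [[1.0, -0.005, -0.005], [-0.005, -1.0, 0.0], [-0.005, -0.0, -1.0]]
force: [0.3, -0.3, -0.5]
gripper_width: 0.0234
```

move_arm --pt "-0.002 0.041 0 0 0 0.0219" --pt "-0.0011 0.0411 0 0 0 0.0219" --pt "0 0.0411 0 0 0 0.0219" --pt "0 0 0 0 0 0"

```text
time: 18.88
tcp_pos: [0.4988, -0.3156, 0.0884]
eef_rot: [[0.997, -0.073, -0.004], [-0.073, -0.997, -0.001], [-0.004, 0.001, -1.0]]
force: [-0.6, 0.4, -0.2]
gripper_width: 0.0228
```

```bash
python3 - <<'E'
from h import *
plan(.5004,-.3129,.0145,-.07,n=4)
E
```

```text
t 18.88 w 0.0228 p [ 0.4988 -0.3156  0.0884] d [ 0.002  0.003 -0.074] F [-0.6  0.4 -0.2]
[[0.0004, -0.0007, 0.0185, 0.0003, 0.0009, -0.0008], [0.0004, -0.0007, 0.0185, 0.0003, 0.0009, -0.0008], [0.0004, -0.0007, 0.0185, 0.0003, 0.0009, -0.0008], [0.0004, -0.0007, 0.0185, 0.0003, 0.0009, -0.0008]]
```

move_arm --pt "0.0005 0 0.022 0 0.002 0" --pt "0.0005 0 0.022 0 0.002 0" --pt "0.0005 0 0.018 0 0 0" --pt "0 0 0.012 0 0 0" --pt "0 0 0 0 0 0"

```text
time: 19.5
tcp_pos: [0.5007, -0.3127, 0.0145]
eef_rot: [[0.998, -0.069, -0.0], [-0.069, -0.998, -0.0], [-0.0, 0.0, -1.0]]
force: [0.5, -0.3, -1.0]
gripper_width: 0.0221
```

```bash
python3 - <<'E'
from h import *
from plant import arm
import cv2
a=arm.camera("side")["img"][110:190,210:310,::-1]
cv2.imwrite("pics/g13.png",cv2.resize(a,(750,600),interpolation=2))
plan(.5004,-.3129,.012,-.07)
E
```

```text
t 19.55 w 0.0224 p [ 0.5012 -0.3132  0.0153] d [-0.001  0.    -0.003] F [-0.  -0.3 -0.2]
[[-0.0008, -0.0002, 0.0033, 0.0012, -0.001, 0.0007]]
```

View pics/g13.png

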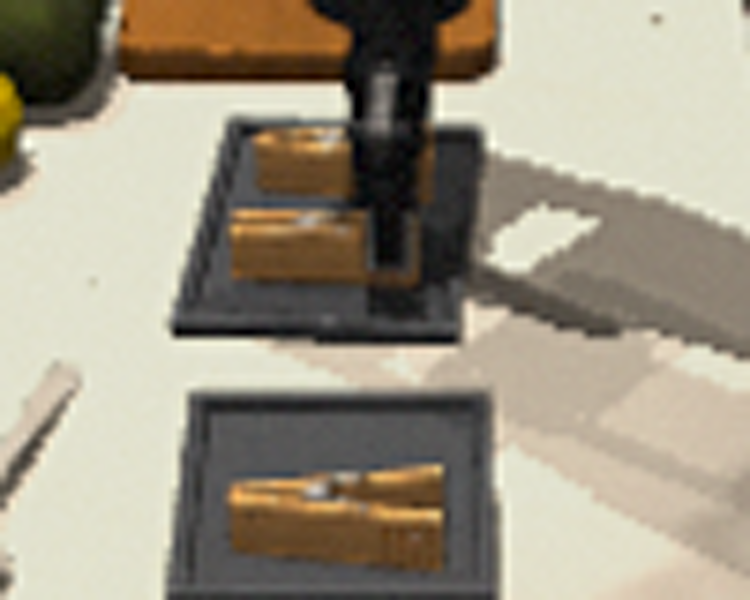

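move_arm --pt "0 0 0.003 0 0 0" --pt "0 0 0 0 0 0"

```text
time: 19.8
tcp_pos: [0.5015, -0.3137, 0.0129]
eef_rot: [[0.998, -0.07, 0.002], [-0.07, -0.998, -0.002], [0.002, 0.002, -1.0]]
force: [0.3, -0.6, -0.5]
gripper_width: 0.0224
```

move_arm --pt "0 0 0 0 0 0" --pt "0 0 0 0 0 0" --pt "0 0 0 0 0 0" --hand 0.2 --newtons 20

```text
time: 20.18
tcp_pos: [0.5012, -0.3135, 0.0126]
eef_rot: [[0.998, -0.07, 0.001], [-0.07, -0.998, -0.002], [0.002, 0.002, -1.0]]
force: [-0.2, 0.3, -0.5]
gripper_width: 0.051
```

move_arm --pt "0 0 -0.01 0 0 0" --pt "0 0 -0.015 0 0 0" --pt "0 0 -0.025 0 0 0" --pt "0 0 -0.03 0 0 0"

```text
time: 20.68
tcp_pos: [0.501, -0.3132, 0.094]
eef_rot: [[0.998, -0.07, 0.001], [-0.07, -0.998, -0.002], [0.001, 0.001, -1.0]]
force: [-0.3, -0.4, 0.7]
gripper_width: 0.0512
```

```bash
python3 - <<'E'
from h import *
from plant import arm
import cv2
a=arm.camera("side")["img"][110:190,210:310,::-1]
cv2.imwrite("pics/g14.png",cv2.resize(a,(750,600),interpolation=2))
plan(.3995,.2204,.1,.3152,n=13)
E
```

```text
t 20.73 w 0.0513 p [ 0.5039 -0.3154  0.0992] d [-0.104  0.536  0.001] F [ 1.5 -1.6  2.4]
[[-0.0109, -0.0406, -0.0004, 0.0006, -0.0005, -0.0296], [-0.0097, -0.0409, -0.0004, 0.0006, -0.0005, -0.0296], [-0.0085, -0.0411, -0.0004, 0.0006, -0.0005, -0.0296], [-0.0072, -0.0414, -0.0003, 0.0006, -0.0005, -0.0296], [-0.006, -0.0416, -0.0003, 0.0006, -0.0005, -0.0296]]
[[-0.0048, -0.0417, -0.0003, 0.0006, -0.0005, -0.0296], [-0.0035, -0.0418, -0.0002, 0.0006, -0.0005, -0.0296], [-0.0023, -0.0419, -0.0002, 0.0006, -0.0005, -0.0296], [-0.0011, -0.042, -0.0002, 0.0006, -0.0005, -0.0296], [0.0002, -0.042, -0.0002, 0.0006, -0.0005, -0.0296]]
[[0.0014, -0.042, -0.0001, 0.0006, -0.0005, -0.0296], [0.0027, -0.0419, -0.0001, 0.0006, -0.0005, -0.0296], [0.0039, -0.0418, -0.0001, 0.0006, -0.0005, -0.0296]]
```

View pics/g14.png

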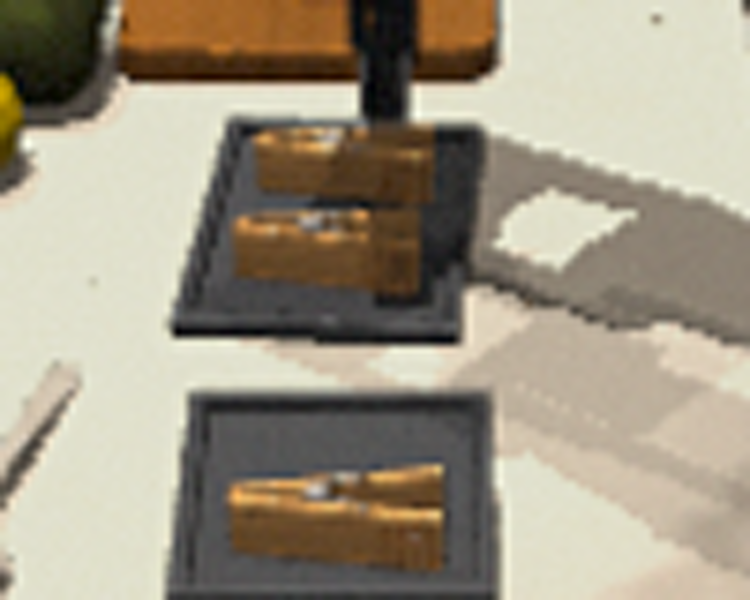

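move_arm --pt "-0.0109 -0.0406 -0.0004 0 0 -0.0296" --pt "-0.0097 -0.0409 -0.0004 0 0 -0.0296" --pt "-0.0085 -0.0411 -0.0004 0 0 -0.0296" --pt "-0.0072 -0.0414 0 0 0 -0.0296" --pt "-0.006 -0.0416 0 0 0 -0.0296" --hand 0.1

```text
time: 21.35
tcp_pos: [0.4611, -0.106, 0.0943]
eef_rot: [[0.997, 0.079, 0.003], [0.079, -0.997, -0.002], [0.003, 0.002, -1.0]]
force: [-0.1, 1.1, 0.8]
gripper_width: 0.0471
```

move_arm --pt "-0.0048 -0.0417 0 0 0 -0.0296" --pt "-0.0035 -0.0418 0 0 0 -0.0296" --pt "-0.0023 -0.0419 0 0 0 -0.0296" --pt "-0.0011 -0.042 0 0 0 -0.0296" --pt "0.0002 -0.042 0 0 0 -0.0296"

```text
time: 21.98
tcp_pos: [0.421, 0.1004, 0.0941]
eef_rot: [[0.974, 0.225, 0.004], [0.225, -0.974, -0.001], [0.003, 0.002, -1.0]]
force: [-0.8, 0.1, 0.1]
gripper_width: 0.0471
```

move_arm --pt "0.0014 -0.042 0 0 0 -0.0296" --pt "0.0027 -0.0419 0 0 0 -0.0296" --pt "0.0039 -0.0418 0 0 0 -0.0296" --pt "0 0 0 0 0 0"

```text
time: 22.48
tcp_pos: [0.3966, 0.2249, 0.0938]
eef_rot: [[0.949, 0.314, 0.003], [0.314, -0.949, -0.0], [0.003, 0.001, -1.0]]
force: [0.9, -0.9, -0.0]
gripper_width: 0.0472
```

```bash
python3 - <<'E'
from h import *
plan(.3995,.2210,.04,.3152,n=3)
E
```

```text
t 22.48 w 0.0472 p [0.3966 0.2249 0.0938] d [ 0.003 -0.004 -0.054] F [ 0.9 -0.9 -0. ]
[[0.0005, 0.0015, 0.0179, 0.0004, -0.0009, 0.0014], [0.0005, 0.0015, 0.0179, 0.0004, -0.0009, 0.0014], [0.0005, 0.0015, 0.0179, 0.0004, -0.0009, 0.0014]]
```

move_arm --pt "0.0007 0.001 0.022 0 0 0" --pt "0.0007 0.001 0.019 0 0 0" --pt "0.0007 0.001 0.012 0 0 0" --pt "0 0 0 0 0 0"

```text
time: 22.98
tcp_pos: [0.3991, 0.2195, 0.0391]
eef_rot: [[0.951, 0.309, -0.001], [0.309, -0.951, -0.002], [-0.001, 0.002, -1.0]]
force: [0.1, 0.4, 0.0]
gripper_width: 0.0469
```

```bash
python3 - <<'E'
from h import *
from plant import arm
import cv2
a=arm.camera("side")["img"][190:290,220:345,::-1]
cv2.imwrite("pics/g15.png",cv2.resize(a,(750,600),interpolation=2))
plan(.3995,.2210,.008,.3152,n=3)
E
```

```text
t 23.02 w 0.0469 p [0.3998 0.2199 0.0398] d [-0.     0.001 -0.032] F [ 0.1 -0.8  0.3]
[[0.0, -0.0004, 0.0106, 0.0006, -0.0001, -0.0003], [0.0, -0.0004, 0.0106, 0.0006, -0.0001, -0.0003], [0.0, -0.0004, 0.0106, 0.0006, -0.0001, -0.0003]]
```

View pics/g15.png

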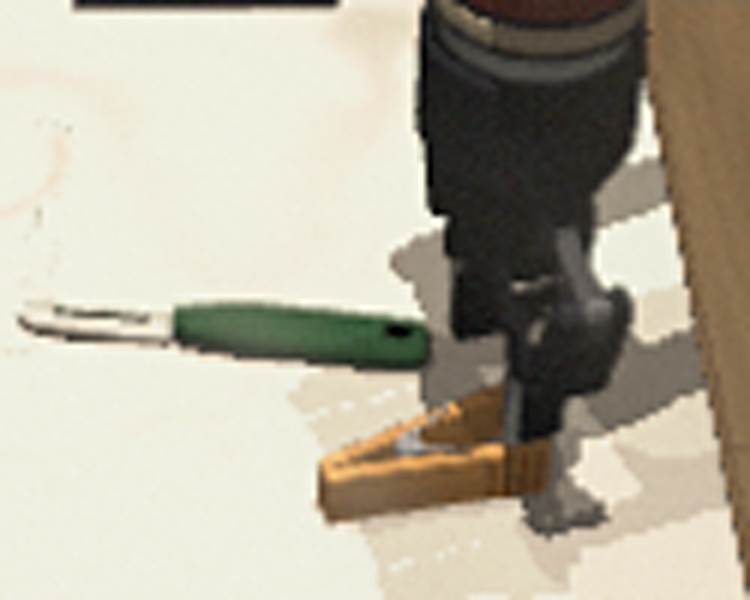

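move_arm --pt "0 -0.0003 0.014 0 0 0" --pt "0 -0.0003 0.011 0 0 0" --pt "0 0 0.007 0 0 0" --pt "0 0 0 0 0 0"

```text
time: 23.52
tcp_pos: [0.3986, 0.2207, 0.0068]
eef_rot: [[0.951, 0.31, -0.001], [0.31, -0.951, -0.002], [-0.001, 0.002, -1.0]]
force: [0.1, -0.5, -0.0]
gripper_width: 0.0466
```

move_arm --pt "0 0 0 0 0 0" --pt "0 0 0 0 0 0" --pt "0 0 0 0 0 0" --pt "0 0 0 0 0 0" --hand -1 --newtons 20

```text
time: 24.02
tcp_pos: [0.4004, 0.2215, 0.0087]
eef_rot: [[0.951, 0.31, 0.003], [0.31, -0.951, -0.0], [0.003, 0.001, -1.0]]
force: [-3.0, 0.8, 5.4]
gripper_width: 0.0143
```

```bash
python3 - <<'E'
from h import *
from plant import arm
import cv2
a=arm.camera("side")["img"][190:290,220:345,::-1]
cv2.imwrite("pics/g16.png",cv2.resize(a,(750,600),interpolation=2))
E
```

```text
(no output)
```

View pics/g16.png

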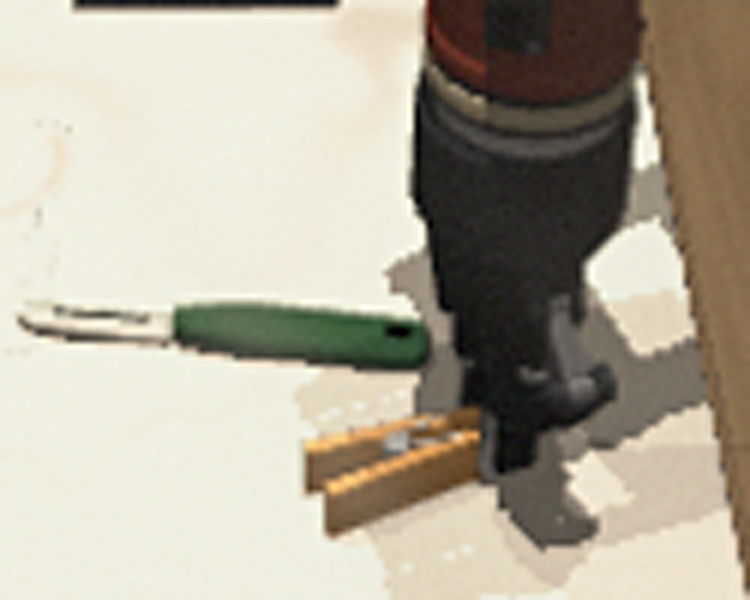

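move_arm --pt "0 0 -0.015 0 0 0" --pt "0 0 -0.02 0 0 0" --pt "0 0 -0.025 0 0 0" --pt "0 0 -0.02 0 0 0" --pt "0 0 0 0 0 0"

```text
time: 24.7
tcp_pos: [0.4009, 0.2215, 0.0898]
eef_rot: [[0.951, 0.31, 0.006], [0.31, -0.951, -0.0], [0.005, 0.002, -1.0]]
force: [-0.5, 0.6, -0.7]
gripper_width: 0.0141
```

```bash
python3 - <<'E'
from h import *
plan(.492,-.169,.087,0,n=10)
E
```

```text
t 24.7 w 0.0141 p [0.4009 0.2215 0.0898] d [ 0.091 -0.39  -0.003] F [-0.5  0.6 -0.7]
[[-0.0035, 0.0399, 0.0003, 0.0001, -0.0006, 0.0315], [-0.0022, 0.04, 0.0003, 0.0001, -0.0006, 0.0315], [-0.0009, 0.0401, 0.0003, 0.0001, -0.0006, 0.0315], [0.0003, 0.0401, 0.0003, 0.0001, -0.0006, 0.0315], [0.0016, 0.0401, 0.0003, 0.0001, -0.0006, 0.0315]]
[[0.0029, 0.04, 0.0003, 0.0001, -0.0006, 0.0315], [0.0041, 0.0399, 0.0003, 0.0001, -0.0006, 0.0315], [0.0054, 0.0397, 0.0003, 0.0001, -0.0006, 0.0315], [0.0066, 0.0395, 0.0003, 0.0001, -0.0006, 0.0315], [0.0079, 0.0393, 0.0003, 0.0001, -0.0006, 0.0315]]
```

move_arm --pt "-0.0035 0.0399 0 0 -0.001 0.0315" --pt "-0.0022 0.04 0 0 -0.001 0.0315" --pt "-0.0009 0.0401 0 0 -0.001 0.0315" --pt "0.0003 0.0401 0 0 0 0.0315" --pt "0.0016 0.0401 0 0 0 0.0315"

```text
time: 25.32
tcp_pos: [0.4439, 0.0245, 0.087]
eef_rot: [[0.988, 0.156, -0.004], [0.156, -0.988, -0.002], [-0.004, 0.002, -1.0]]
force: [0.3, 0.4, -1.1]
gripper_width: 0.0143
```

move_arm --pt "0.0029 0.04 0 0 0 0.0315" --pt "0.0041 0.0399 0 0 0 0.0315" --pt "0.0054 0.0397 0 0 0 0.0315" --pt "0.0066 0.0395 0 0 0 0.0315" --pt "0.0079 0.0393 0 0 0 0.0315"

```text
time: 25.95
tcp_pos: [0.4894, -0.1703, 0.0871]
eef_rot: [[1.0, -0.001, -0.004], [-0.001, -1.0, -0.001], [-0.004, 0.001, -1.0]]
force: [0.9, 0.7, -0.2]
gripper_width: 0.0143
```

move_arm --pt "0 0 0 0 0 0" --pt "0 0 0 0 0 0"

```text
time: 26.2
tcp_pos: [0.4891, -0.1687, 0.0873]
eef_rot: [[1.0, -0.0, -0.004], [-0.0, -1.0, -0.001], [-0.004, 0.001, -1.0]]
force: [-0.5, 0.8, -1.0]
gripper_width: 0.0142
```

```bash
python3 - <<'E'
from h import *
plan(.492,-.169,.015,0,n=4)
E
```

```text
t 26.2 w 0.0142 p [ 0.4891 -0.1687  0.0873] d [ 0.003 -0.    -0.072] F [-0.5  0.8 -1. ]
[[0.0008, 0.0001, 0.0181, 0.0002, 0.0011, -0.0], [0.0008, 0.0001, 0.0181, 0.0002, 0.0011, -0.0], [0.0008, 0.0001, 0.0181, 0.0002, 0.0011, -0.0], [0.0007, 0.0001, 0.0181, 0.0002, 0.0011, -0.0]]
```

move_arm --pt "0.0008 0 0.022 0 0.001 0" --pt "0.0008 0 0.022 0 0.001 0" --pt "0.0008 0 0.017 0 0.001 0" --pt "0 0 0.012 0 0 0" --pt "0 0 0 0 0 0"

```text
time: 26.82
tcp_pos: [0.4917, -0.1687, 0.0143]
eef_rot: [[1.0, 0.001, -0.001], [0.001, -1.0, -0.001], [-0.001, 0.001, -1.0]]
force: [-0.7, -1.4, 0.4]
gripper_width: 0.0144
```

```bash
python3 - <<'E'
from h import *
from plant import arm
import cv2
a=arm.camera("side")["img"][130:210,215:315,::-1]
cv2.imwrite("pics/g17.png",cv2.resize(a,(750,600),interpolation=2))
plan(.492,-.169,.012,0)
E
```

```text
t 26.88 w 0.0145 p [ 0.4926 -0.1692  0.0152] d [-0.001  0.    -0.003] F [ 0.  -0.3 -0.3]
[[-0.0006, -0.0002, 0.0032, 0.0019, -0.0006, 0.0006]]
```

View pics/g17.png

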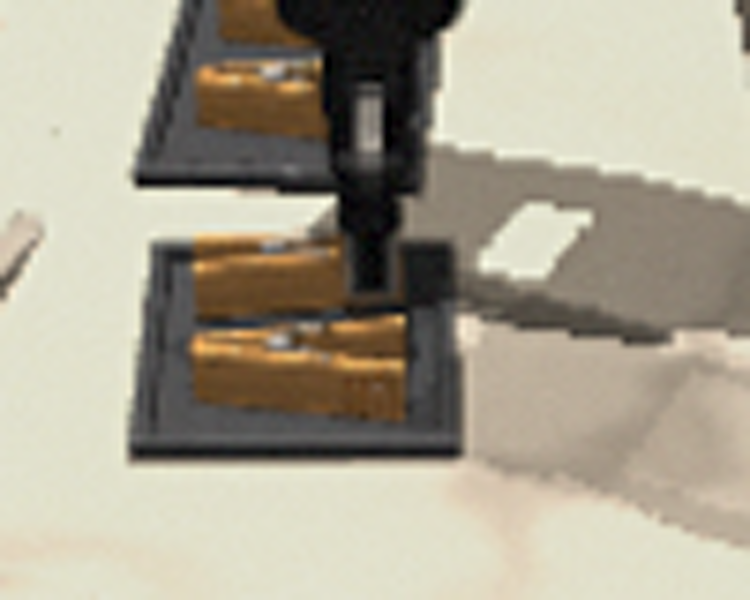

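move_arm --pt "0 0 0.003 0 0 0" --pt "0 0 0 0 0 0"

```text
time: 27.12
tcp_pos: [0.4931, -0.1698, 0.0129]
eef_rot: [[1.0, 0.0, 0.002], [0.0, -1.0, -0.003], [0.002, 0.003, -1.0]]
force: [0.6, -0.5, -1.4]
gripper_width: 0.0146
```

move_arm --pt "0 0 0 0 0 0" --pt "0 0 0 0 0 0" --pt "0 0 0 0 0 0" --hand 0.15

```text
time: 27.5
tcp_pos: [0.493, -0.1697, 0.0127]
eef_rot: [[1.0, 0.0, 0.002], [0.0, -1.0, -0.002], [0.002, 0.002, -1.0]]
force: [0.2, 0.5, 0.1]
gripper_width: 0.0488
```

move_arm --pt "0 0 -0.01 0 0 0" --pt "0 0 -0.015 0 0 0" --pt "0 0 -0.025 0 0 0" --pt "0 0 -0.04 0 0 0" --pt "0 0 -0.05 0 0 0"

```text
time: 28.12
tcp_pos: [0.4919, -0.1689, 0.1539]
eef_rot: [[1.0, 0.0, 0.0], [0.0, -1.0, -0.002], [0.0, 0.002, -1.0]]
force: [1.0, 0.1, 0.0]
gripper_width: 0.049
```

move_arm --pt "-0.03 0 -0.03 0 0 0" --pt "-0.04 0 0 0 0 0" --pt "-0.04 0 0 0 0 0" --pt "-0.02 0 0 0 0 0" --pt "0 0 0 0 0 0"

```text
time: 28.75
tcp_pos: [0.3619, -0.1692, 0.1832]
eef_rot: [[1.0, -0.001, 0.003], [-0.001, -1.0, -0.003], [0.003, 0.003, -1.0]]
force: [0.1, -1.2, 0.1]
gripper_width: 0.0495
```

```bash
python3 - <<'E'
from h import *
from plant import arm
import cv2
I=arm.camera("side")["img"][:,:,::-1]
cv2.imwrite("pics/g18.png",cv2.resize(I[110:210,205:315],(660,600),interpolation=2))
cv2.imwrite("pics/g18b.png",I)
T=arm.camera("top")["img"][:,:,::-1]
cv2.imwrite("pics/g18t.png",cv2.resize(T[140:230,155:400],(800,294),interpolation=2))
plan(.36,-.169,.2,0,n=1)
E
```

```text
t 28.85 w 0.0492 p [ 0.3633 -0.1696  0.1834] d [-0.003  0.001  0.017] F [ 1.3 -0.5 -0.7]
[[-0.0033, -0.0005, -0.0166, 0.0035, -0.0036, -0.0001]]
```

View pics/g18.png

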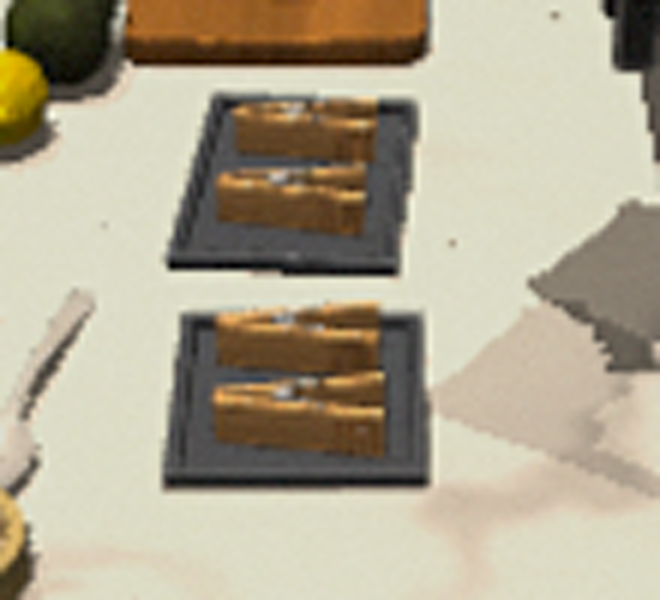

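View pics/g18t.png

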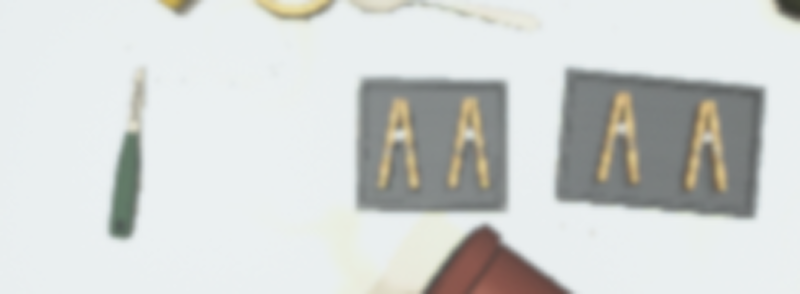

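View pics/g18b.png

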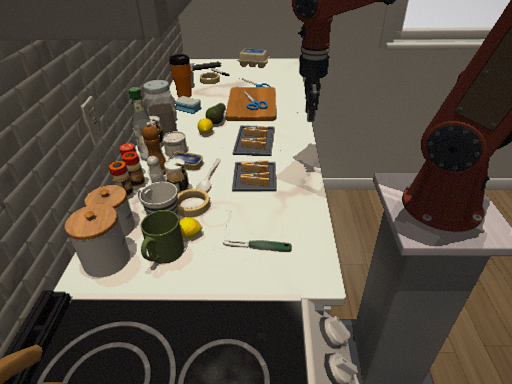

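```bash
python3 - <<'E'
import cv2,numpy as np
a=cv2.imread("pics/g18b.png"); 
cv2.imwrite("pics/e1.png",np.hstack([cv2.resize(a[122:158,230:280],None,fx=8,fy=8,interpolation=2),cv2.resize(a[158:194,230:280],None,fx=8,fy=8,interpolation=2)]))
from h import *
# predicted projections: clip flat at placed poses, base z .003, top z .029
off={'L2':(.4948,-.3973,-.07),'L1':(.5012,-.3135,-.07),'S2':(.493,-.1697,0),'S1':(.4917,-.1021,0)}
for k,(x,y,w) in off.items():
    R=np.array([[np.cos(w),-np.sin(w)],[np.sin(w),np.cos(w)]])
    o=(230,122) if k[0]=='L' else (230,158)
    m=np.array([[70,6],[-14,18.5]])/1e3@R.T+[x,y]
    for z in(.003,.029): print(k,z,np.round((proj('side',np.c_[m,[z,z]])-o+.5)*8+([400,0] if k[0]=='S' else [0,0])).tolist())
E
```

```text
L2 0.003 [[118.0, 110.0], [299.0, 130.0]]
L2 0.029 [[116.0, 59.0], [299.0, 78.0]]
L1 0.003 [[93.0, 204.0], [283.0, 226.0]]
L1 0.029 [[90.0, 152.0], [283.0, 173.0]]
S2 0.003 [[491.0, 110.0], [704.0, 129.0]]
S2 0.029 [[488.0, 55.0], [704.0, 73.0]]
S1 0.003 [[484.0, 212.0], [707.0, 233.0]]
S1 0.029 [[481.0, 156.0], [707.0, 176.0]]
```

View pics/e1.png

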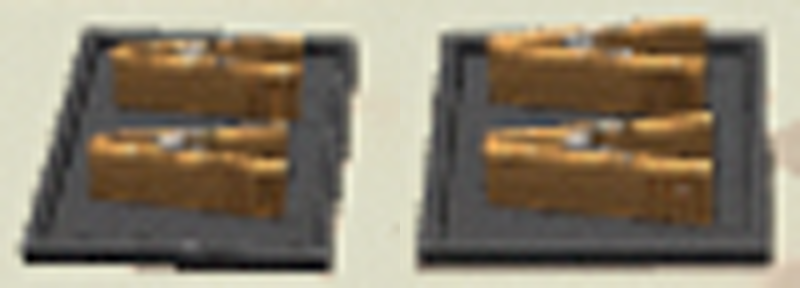

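```bash
python3 -c "
from plant import arm
print(arm.finish_job())"
```

```text
the job is handed in; nothing more can be done
None
```

I picked up all four clips by squeezing their handles and laid each one in the tray its stiffness called for. The job is handed in; no verdict was reported.

At 20 N, two clips closed fully to about 14.5 mm, so they are weak and went in the small tray. The other two stood at 27.4 and 26.5 mm, so they are firm and went in the large tray. I took about 29 s of the 72 s allowed.

- **Clips:** the last pictures show two clips in each tray, side by side, clear of the rims, not touching, with jaws shut. In the side view their edges matched a flat clip on the tray floor to about 1 px. The exception was the second weak clip: its lower edge is partly hidden behind its neighbour, so I judged it from its top edge only.
- **Peeler:** it looks unmoved in both views.
- **Arm:** it was raised and clear of everything when I handed in.

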